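# Pack the sample tray for a hardness test

## Robot

A 6-joint arm with a two-finger parallel gripper is mounted at the origin on a cart in front of the work surface, level with it; the furniture and walls round the work are solid. World frame = base frame: x ahead of the robot, y to its left, z up, the work surface at z = 0. Lengths are in mm, angles in rad, forces in N, time in s.
With the tool pointing down it reaches from about 350 to 975 mm from the base axis. Payload 7.1 kg.
Tool frame: the origin (TCP) lies at the very end of the fingers, on their centre line; the grasp point (between the pads) lies 19 mm behind it; z points along the fingers, y is the direction in which the jaws open and shut (so a half turn about z gives the same grasp; the last joint's range is limited). The gripper opens to 88 mm and grips with 3 to 60 N. Pads are 20 mm wide; open, the fingers measure 115 mm over their backs; the gripper's body (75 mm by 178 mm) begins 61 mm behind the grasp point.
Start: joints at [1.111, 0.423, 1.63, -0, 1.089, -0.019], TCP at [266.632, 565.254, 222.675] pointing down, gripper open.
Joint ranges: [-3, 3], [-0.9, 2.11], [0.09, 2.58], [-1.31, 4.45], [0.11, 2.69], [-2.54, 2.54]. Speed limits (rad/s): [2.39, 2.39, 3.01, 3.14, 3.14, 3.14].

## Interface

Orientations are given as a rotation vector (axis times angle).
In Python, from workcell import readout, imaging, close_job gives the robot as it stands.
- The arm moves only by the tool carry_out, never from a script. Its argument "rows" is a list of rows, each a list of 3 entries, a list of its own where there are three numbers: the shift along the tool's x, y, z in m, then the turn, a rotation vector about the tool's x, y, z in rad, then the closure, from 0 (fully open) to 1 (shut). In form: [[[dx, dy, dz], [wx, wy, wz], hand], ...]. A call has 1 to 12 rows; each row shifts and turns the commanded pose from where the row before left it, along the tool's axes as they then stand; what a row does not reach is not made up. A row lasts 1/12 s, in which the tool goes at most 41.7 mm and 7.16 degrees, less where a joint would pass 70% of its speed; a pose out of reach is approached as far as the arm can. A call with a gripper value outside its range is refused whole. The fingers move at their own pace and stop on an object; the grip force is fixed at half the most. Time passes only in rows, so rows that do not move let the fingers close. It gives the time, the measured TCP pose, the force and the opening at its end, in the units of the state.
- readout.get_obs(): the state, without advancing time (a new reading comes with each control period).
- imaging.get_image(name): name is "scene" or "side" or "wrist"; returns the picture (480x640x3 uint8, red, green, blue); there is no depth.
- imaging.camera_params(name): a dict with "fx", "fy", "cx", "cy" (pixels), "rvec" (rotation vector, rad) and "tvec" (3), from world to camera coordinates, as OpenCV has them; the wrist camera has in their place "T_tool_cam" (4x4, takes a point from camera to tool coordinates, whose origin is the TCP and whose axes are the flange's). Camera axes: x right, y down, z forward; pixel columns grow to the right and rows downward; lengths in mm; the calibration is good to about 2 mm. A picture is of the moment at which its call begins: read the wrist's pose just before it. camera_params takes no time and is no camera call.
- close_job(): hands the job in, once; it reports no verdict.
The state is a dict: "t": time; "qpos": joint angles; "qvel": joint speeds; "joint_torque": joint torques, N m; "ee_pos": TCP position; "orientation": TCP orientation; "ft_force": force on the tool from outside, world axes, zero at the start; "moment": the same for the moment, N m; "width": finger opening in mm.
Only numpy, scipy, OpenCV 4.12 (cv2) and the standard library are available. Lean on these libraries where they do the work, as an engineer would, in place of code of your own. Each camera call takes 0.05 s, during which the arm holds its last target.

## Task

Pack the sample tray for the next hardness test: lay the toothed gear flat on the yellow pad and the bearing ring flat on the blue pad with the little metal stub inside its hole, and stand the brass-coloured indenter upright, point up, on the white pad, each centred on the dark footprint. The grey steel indenter and the smooth round steel block are look-alikes that do not belong: leave them standing untouched where they are.

Things in the scene. Friction and masses are not known exactly. Their poses are not given: they have to be found in the camera images.
- gear_mid (a point): Grey steel spur gear lying flat, toothed rim, 60 mm across, 14 mm thick; the point is its centre, half-way up; z up. About 0.2 kg.
- ring_mid (a point): Pale grey steel bearing ring lying flat, 52 mm outside, bore about 36 mm, 15 mm thick; the point is the middle of its bore, half-way up; z up. About 0.14 kg.
- brass_indenter_mid (a point): Brass-coloured (yellowish) indenter standing on its narrow stem, point up, 44 mm tall; the collar in its upper half is 18 mm thick; the point is on its axis, half-way up (22 mm); z up. Grasp the collar; it tips easily. About 35 g.
- steel_indenter_mid (a point): LOOK-ALIKE, stays where it is: steel-grey indenter, same shape as the brass one, 44 mm tall, 18 mm thick; the point is half-way up its axis.
- block_mid (a point): LOOK-ALIKE, stays where it is: smooth round steel reference block with a few tiny dents in its upper face, no teeth and no bore, 60 mm across, 10 mm thick; the point is its centre, half-way up. The work lies between tall machines: green on the left (y over 0.38), cream on the right (y under 0.03, x over 0.40; hand bars 0.25 m up): swing past the cream one with the arm folded back.
- yellow_pad (a point): Yellow square pad, 67 x 67 mm, lying fixed in the tray; the point is the centre of its upper face, about 8 mm above the bench; its z is up, its x and y run along its edges. Dark gear-shaped footprint in its middle: place of the gear. The three pads lie in a row, in any order, 68 mm apart, in one fixed black tray, 78 x 212 mm, its 8 mm rim level with them.
- blue_pad (a point): Blue square pad, 67 x 67 mm, lying fixed in the tray; the point is the centre of its upper face, about 8 mm above the bench; its z is up, its x and y run along its edges. Dark round footprint with a bright metal stub, 16 mm thick and 8.5 mm tall, standing in its middle: place of the bearing ring, which lies flat on the pad round the stub.
- white_pad (a point): White square pad, 67 x 67 mm, lying fixed in the tray; the point is the centre of its upper face, about 8 mm above the bench; its z is up, its x and y run along its edges. Small dark round footprint, 18 mm across: place of the brass-coloured indenter.
Things that resemble listed ones, but are neither listed nor needed, are in the scene too. Leave any turquoise look-alike of the part that bears brass_indenter_mid alone. Leave any orange look-alike of the part that bears ring_mid alone.

How it is judged:
By the outcome, as a careful person would: the job done as asked, in the order asked, and still so for the second after the job is handed in, with the robot touching nothing.
It also fails if it takes over 80 s, if anything falls off the work surface, if the arm or the gripper's body presses on something with over 40 N, if the wrist force passes 120 N, or if a joint passes its speed limit or range.

## Working session

There is one attempt and no reset: what is moved stays moved. The work goes in short steps, Python scripts to look and compute and a tool call to move; the robot and the scene stay as the last step left them, time stands still between calls to the robot, and variables do not carry over. Pictures are saved under pics/ and viewed, and the job is handed in when it is done.

Besides the shell and the picture viewer there is one more tool, called after "Call:" as a command line: name --argument value ..., lists and objects as JSON in quotes. carry_out: Moves the arm, as the interface text tells. Its arguments: {"type":"object","properties":{"rows":{"type":"array","items":{"type":"array"}}},"required":["rows"]}

```bash
ls; mkdir -p pics
python3 - <<'E'
from workcell import readout, imaging
import cv2
print(readout.get_obs())
for n in ["scene","side","wrist"]:
    print(n,imaging.camera_params(n))
    im=imaging.get_image(n); cv2.imwrite(f"pics/{n}0.png",im[:,:,::-1])
E
```

```text
pics
{'t': 0.0, 'qpos': array([ 1.11099849e+00,  4.23848594e-01,  1.63068345e+00,  2.91822796e-06,
        1.08861164e+00, -1.90132345e-02]), 'qvel': array([ 2.93039312e-04, -2.29230643e-04,  1.24062936e-03,  2.61852195e-05,
        1.21153192e-03, -7.46902967e-04]), 'joint_torque': array([-1.04837833e-03, -5.44618750e+01, -2.73665911e+01,  6.42639748e-02,
        2.28915538e-02, -9.56935173e-05]), 'ee_pos': array([266.39072021, 564.76665574, 221.89943864]), 'orientation': array([-6.86712200e-01, -3.06524039e+00,  2.36562059e-03]), 'ft_force': array([-1.13126155, -0.66952946,  0.9008852 ]), 'moment': array([-0.00314039, -0.01334281, -0.01323516]), 'width': 87.93019601223607}
scene {'fx': 624.2819138578533, 'fy': 624.2819138578533, 'cx': 315.3042839188487, 'cy': 245.8840069759412, 'rvec': array([ 0.66115322, -2.32697618,  1.50104966]), 'tvec': array([579.1652987 ,  73.92066322, 963.41077153])}
side {'fx': 451.6468649537036, 'fy': 451.6468649537036, 'cx': 328.26941430310745, 'cy': 241.81040103027732, 'rvec': array([ 2.17524124, -0.53246821,  0.28433974]), 'tvec': array([-346.41313732,  332.99013851,  494.43969887])}
wrist {'fx': 331.64398508928645, 'fy': 331.64398508928645, 'cx': 315.7503799589875, 'cy': 241.1425935825957, 'T_tool_cam': array([[ 1.83393292e-04, -9.57049217e-01, -2.89925444e-01,
         7.92722025e+01],
       [ 9.99999972e-01,  1.31284294e-04,  1.99181401e-04,
         4.91530432e-01],
       [-1.52563747e-04, -2.89925472e-01,  9.57049214e-01,
        -1.61479063e+02],
       [ 0.00000000e+00,  0.00000000e+00,  0.00000000e+00,
         1.00000000e+00]])}
```

View pics/scene0.png

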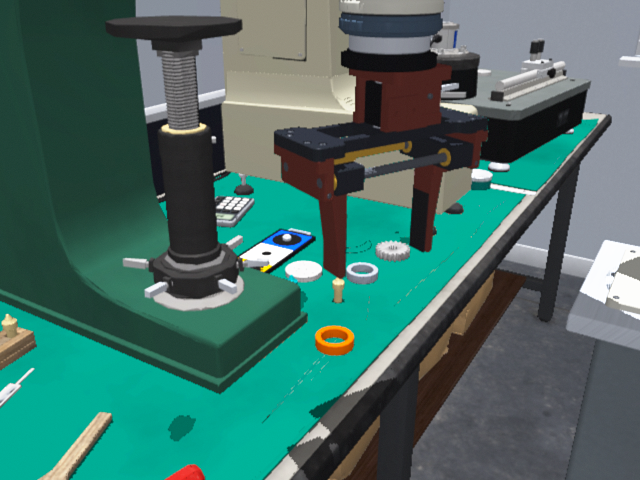

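View pics/side0.png

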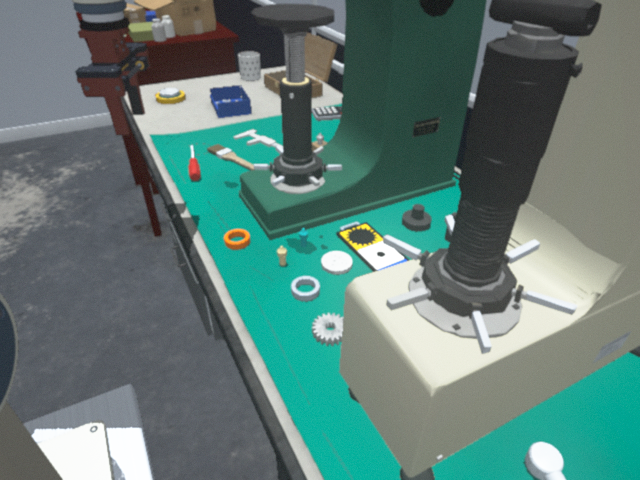

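View pics/wrist0.png

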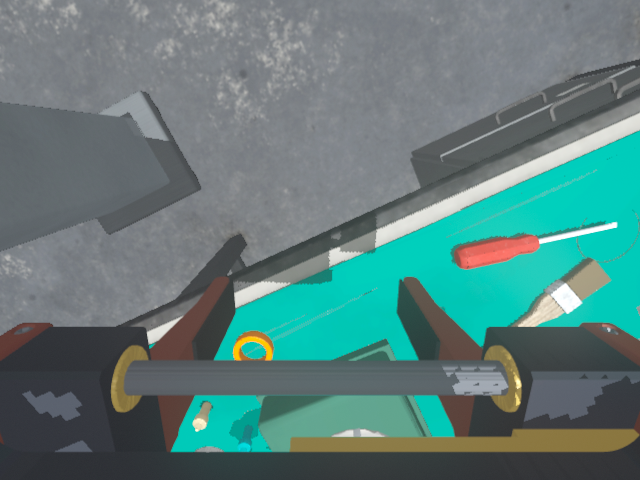

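```bash
cat > h.py <<'E'
import numpy as np, cv2
from scipy.spatial.transform import Rotation as R
from workcell import readout, imaging
def cam(name,obs=None):
    p=imaging.camera_params(name)
    K=np.array([[p['fx'],0,p['cx']],[0,p['fy'],p['cy']],[0,0,1]])
    if name=='wrist':
        T=np.eye(4);T[:3,:3]=R.from_rotvec(obs['orientation']).as_matrix();T[:3,3]=obs['ee_pos']
        W=np.linalg.inv(T@np.array(p['T_tool_cam']))
        return K,W[:3,:3],W[:3,3]
    return K,R.from_rotvec(p['rvec']).as_matrix(),np.array(p['tvec'])
def ray(c,u,v):
    K,Rm,t=c
    return -Rm.T@t, Rm.T@np.linalg.inv(K)@np.array([u,v,1.])
def plane(c,u,v,z):
    o,d=ray(c,u,v); return o+d*(z-o[2])/d[2]
def proj(c,P):
    K,Rm,t=c; q=K@(Rm@np.asarray(P,float)+t); return q[:2]/q[2]
def tri(c1,p1,c2,p2):
    o1,d1=ray(c1,*p1);o2,d2=ray(c2,*p2)
    d1/=np.linalg.norm(d1);d2/=np.linalg.norm(d2)
    s=np.linalg.lstsq(np.c_[d1,-d2],o2-o1,rcond=None)[0]
    a=o1+s[0]*d1;b=o2+s[1]*d2
    return (a+b)/2,np.linalg.norm(a-b)
E
python3 - <<'E'
from h import *
a=cv2.imread('pics/scene0.png');b=cv2.imread('pics/side0.png')
cv2.imwrite('pics/sc_c.png',cv2.resize(a[215:365,220:450],None,fx=3.4,fy=3.4,interpolation=cv2.INTER_CUBIC))
cv2.imwrite('pics/si_c.png',cv2.resize(b[200:350,215:445],None,fx=3.4,fy=3.4,interpolation=cv2.INTER_CUBIC))
c=cam('scene');s=cam('side')
print(-c[1].T@c[2],-s[1].T@s[2])
for n,p,z in [('brass',(338,290),22),('ring',(362,272),15),('gear',(392,250),14),('block',(304,270),10),('orange',(335,338),15)]: print(n,plane(c,*p,z))
for n,p,z in [('brass',(282,256),22),('ring',(305,288),15),('gear',(328,328),14),('block',(337,262),10),('yel',(361,236),8),('turq',(304,238),22)]: print(n,plane(s,*p,z))
E
```

```text
[  49.69679893 1025.40826442  463.81584901] [ 208.91899349 -326.02654057  570.45127651]
brass [448.38012275 312.29259084  22.        ]
ring [452.04879985 228.5232493   15.        ]
gear [448.27344399 124.95216409  14.        ]
block [539.800961   262.99271077  10.        ]
orange [392.4473639  417.88007258  15.        ]
brass [452.33445185 302.83957437  22.        ]
ring [456.21708442 209.51506671  15.        ]
gear [449.17035338 108.66663783  14.        ]
block [544.87285407 251.96907206  10.        ]
yel [631.4760041  305.26240871   8.        ]
turq [514.56030071 335.59872142  22.        ]
```

View pics/sc_c.png

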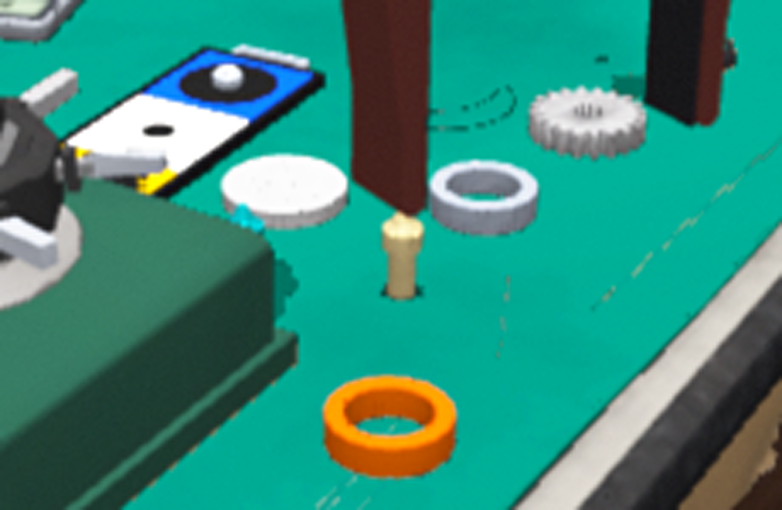

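View pics/si_c.png

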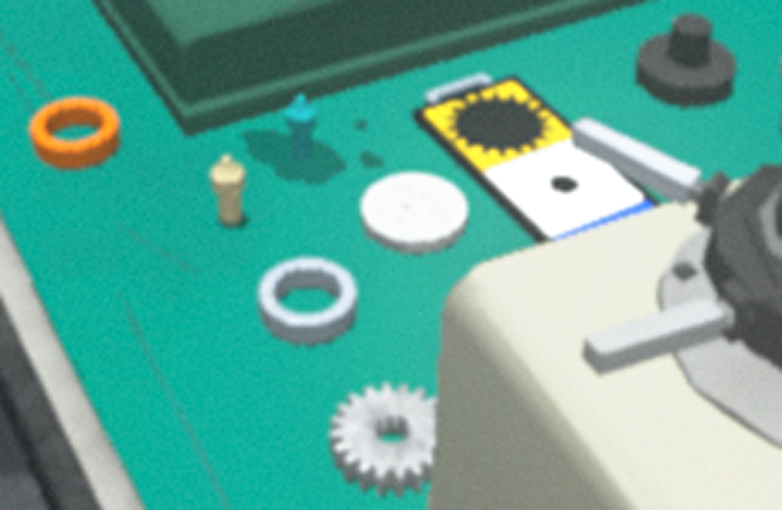

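Run:
```python
from h import *
a=cv2.imread('pics/scene0.png');b=cv2.imread('pics/side0.png');w=cv2.imread('pics/wrist0.png')
r=lambda i,f:cv2.resize(i,None,fx=f,fy=f,interpolation=cv2.INTER_CUBIC)
x=np.zeros((600,800,3),np.uint8)
def put(i,y,xx): x[y:y+i.shape[0],xx:xx+i.shape[1]]=i
put(r(a[290:380,0:60],4.4),0,0); put(r(b[90:170,280:360],4.4),0,400)
put(r(w[390:460,170:270],2.4),410,0);put(r(a[190:240,380:480],3),410,300)
cv2.imwrite('pics/c2.png',x)
c=cam('scene');s=cam('side')
print(plane(c,8,325,40),plane(s,320,140,40))
```

```text
[744.85513671 646.56058617  40.        ] [735.57752328 696.45049561  40.        ]
```

View pics/c2.png

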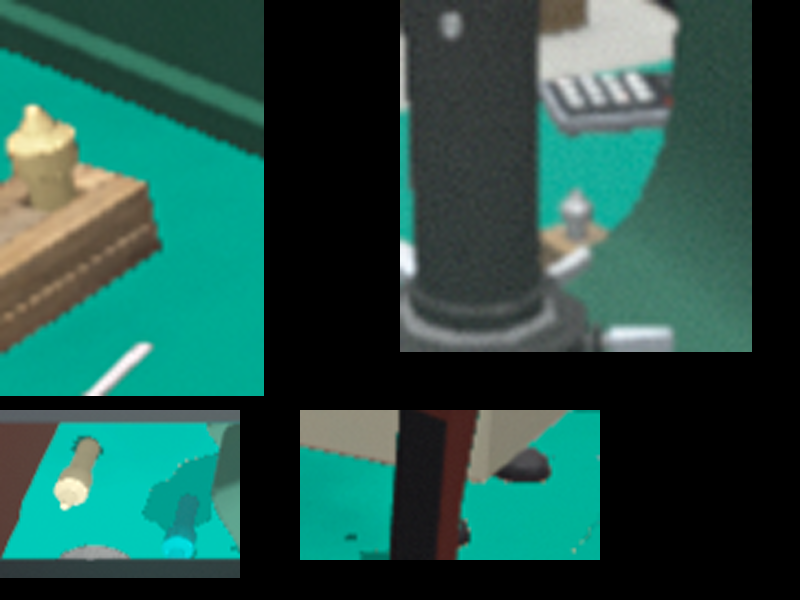

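Run:
```python
from h import *
c=cam('scene');s=cam('side')
f=lambda n,p,q:print(n,*[np.round(v,0) for v in tri(c,p,s,q)])
f('brass tip',(338,279),(282,246))
f('green base near corner bottom',(221,389),(271,233))
f('green base top corner',(222,355),(268,215))
f('spindle hub top',(193,245),(298,160))
f('wheel dark top',(176,25),(293,14))
f('screw bottom/ring',(185,128),(295,82))
f('arm bar right end',(267,264),(338,169))
f('arm bar front end',(152,290),(300,190))
for z in (250,):
  for p in [(395,243),(425,298),(485,348),(570,312),(535,247)]: print('cream bar',p,plane(s,*p,z))
for p in [(346,290),(437,415),(470,225)]: print('cream body top',p,[np.round(plane(s,*p,z)) for z in (170,200,230)])
print('base edge', plane(c,221,389,0),plane(s,271,233,0), plane(s,458,183,0))
for n,p in [('yTL',(340,228)),('yTR',(366,222)),('wc',(381,254)),('yc',(362,236))]: print(n,plane(s,*p,8))
for n,p in [('stub',(288,237)),('wc',(266.5,253.5)),('bR',(315,237)),('bT',(281,229.))]: print(n,plane(c,*p,8))
```

```text
brass tip [453. 308.  39.] 6.0
green base near corner bottom [512. 503. -67.] 17.0
green base top corner [507. 502. -12.] 18.0
spindle hub top [572. 475. 124.] 10.0
wheel dark top [569. 480. 402.] 3.0
screw bottom/ring [569. 479. 284.] 0.0
arm bar right end [574. 368. 101.] 103.0
arm bar front end [603. 508.  45.] 55.0
cream bar (395, 243) [478.08386643   4.02737689 250.        ]
cream bar (425, 298) [453.02508882 -85.14955431 250.        ]
cream bar (485, 348) [ 461.82401082 -161.02956251  250.        ]
cream bar (570, 312) [ 568.36865843 -165.82739183  250.        ]
cream bar (535, 247) [619.72720401 -75.99049906 250.        ]
cream body top (346, 290) [array([432.,  33., 170.]), array([416.,   6., 200.]), array([399., -21., 230.])]
cream body top (437, 415) [array([ 424., -160.,  170.]), array([ 408., -173.,  200.]), array([ 392., -185.,  230.])]
cream body top (470, 225) [array([675.,  72., 170.]), array([640.,  42., 200.]), array([606.,  12., 230.])]
base edge [4.63923775e+02 5.65862502e+02 5.68434189e-14] [471.89434492 409.59656762   0.        ] [973.26606937 395.71156178   0.        ]
yTL [606.21016625 349.96873266   8.        ]
yTR [667.75425792 344.06870996   8.        ]
wc [635.91492503 236.14921943   8.        ]
yc [633.34436873 304.3211601    8.        ]
stub [639.14666681 161.79332165   8.        ]
wc [630.89434613 240.32627406   8.        ]
bR [597.32448845 135.72625375   8.        ]
bT [671.30870956 137.52985452   8.        ]
```

Run:
```python
from h import *
c=cam('scene');s=cam('side')
o=readout.get_obs();w=cam('wrist',o)
print('wristcam pix in scene',proj(c,-w[1].T@w[2]),-w[1].T@w[2])
for z in (60,80,100,120):
  print(z,[np.round(plane(c,*p,z)[:2]) for p in [(125,264),(152,290),(267,264),(237,242)]],[np.round(plane(s,*p,z)[:2]) for p in [(250,167),(275,183),(323,184),(341,168)]])
a=cv2.imread('pics/scene0.png');b=cv2.imread('pics/side0.png')
r=lambda i,f:cv2.resize(i,None,fx=f,fy=f,interpolation=cv2.INTER_CUBIC)
x=np.zeros((600,800,3),np.uint8)
i=r(a[220:310,110:290],4.4);x[:i.shape[0],:i.shape[1]]=i[:,:800]
i=r(b[145:200,235:355],3.5);x[400:400+i.shape[0],:i.shape[1]]=i
cv2.imwrite('pics/c3.png',x)
```

```text
wristcam pix in scene [458.84844531  90.22615938] [195.04988561 599.34540401 383.57700293]
60 [array([720., 469.]), array([628., 507.]), array([543., 359.]), array([630., 320.])] [array([500., 598.]), array([524., 503.]), array([617., 451.]), array([690., 499.])]
80 [array([687., 497.]), array([599., 532.]), array([518., 392.]), array([601., 355.])] [array([488., 562.]), array([511., 471.]), array([601., 421.]), array([671., 467.])]
100 [array([653., 525.]), array([571., 558.]), array([494., 425.]), array([572., 390.])] [array([477., 526.]), array([499., 438.]), array([585., 391.]), array([652., 434.])]
120 [array([620., 552.]), array([542., 584.]), array([469., 458.]), array([543., 424.])] [array([466., 490.]), array([487., 406.]), array([569., 360.]), array([633., 402.])]
```

View pics/c3.png

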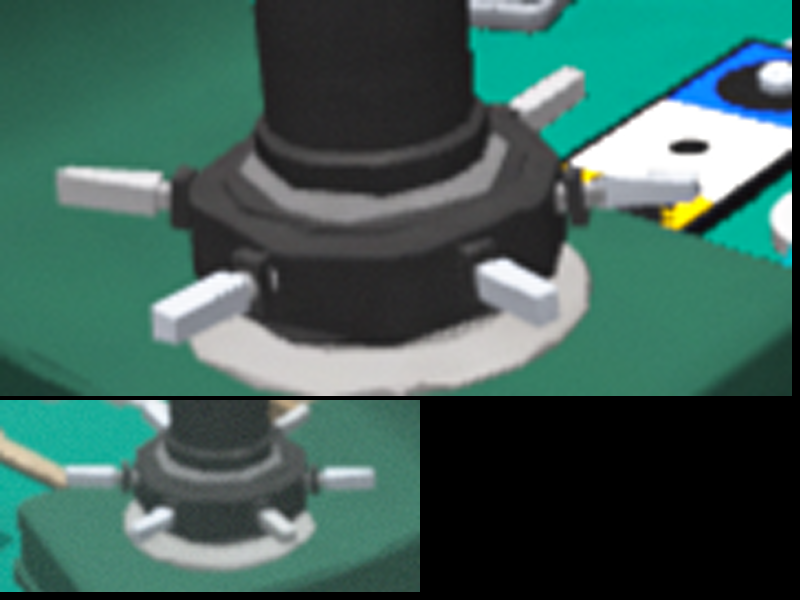

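```bash
cat >> h.py <<'E'
def tool_yaw(Rm): return np.degrees(np.arctan2(Rm[1,1],Rm[0,1]))
def plan(pos,yaw,hand,n,start=None,bend=None):
    """rows from current pose to pos, tool y at 'yaw' deg (tool pointing down), n rows; prints rounded rows and the end"""
    o=readout.get_obs()
    R0=R.from_rotvec(o['orientation']).as_matrix(); p0=o['ee_pos'].copy()
    a=np.radians(yaw); y=np.array([np.cos(a),np.sin(a),0]); z=np.array([0,0,-1.]); x=np.cross(y,z)
    R1=np.c_[x,y,z]
    rel=R.from_matrix(R0.T@R1).as_rotvec(); w=rel/n
    Rc=R0.copy();p=p0.copy();rows=[]
    for i in range(n):
        tgt=p0+(np.asarray(pos)-p0)*(i+1)/n
        d=np.round(Rc.T@(tgt-p)/1000,4); ww=np.round(w,4)
        p=p+Rc@d*1000; Rc=Rc@R.from_rotvec(ww).as_matrix()
        rows.append([[float(v) for v in d],[float(v) for v in ww],hand])
    print('from',p0.round(1),'yaw',round(tool_yaw(R0),2),'step mm',round(float(np.linalg.norm(rows[0][0])*1000),1),'deg',round(float(np.degrees(np.linalg.norm(w))),2),'end',p.round(2),round(tool_yaw(Rc),2))
    for k in range(0,n,12): print(str(rows[k:k+12]).replace(' ',''))
E
python3 -c "
from h import *
plan([450,215,300],-90,0,22)"
```

```text
from [266.5 564.9 222.1] yaw 64.74 step mm 18.3 deg 7.03 end [449.99 214.98 300.02] -90.05
[[[-0.0143,-0.0108,-0.0035],[-0.0,0.0001,0.1228],0],[[-0.0156,-0.009,-0.0036],[-0.0,0.0001,0.1228],0],[[-0.0165,-0.007,-0.0035],[-0.0,0.0001,0.1228],0],[[-0.0173,-0.005,-0.0035],[-0.0,0.0001,0.1228],0],[[-0.0177,-0.0028,-0.0036],[-0.0,0.0001,0.1228],0],[[-0.018,-0.0006,-0.0035],[-0.0,0.0001,0.1228],0],[[-0.0179,0.0016,-0.0035],[-0.0,0.0001,0.1228],0],[[-0.0175,0.0038,-0.0036],[-0.0,0.0001,0.1228],0],[[-0.017,0.0059,-0.0035],[-0.0,0.0001,0.1228],0],[[-0.0161,0.008,-0.0036],[-0.0,0.0001,0.1228],0],[[-0.015,0.0098,-0.0035],[-0.0,0.0001,0.1228],0],[[-0.0137,0.0117,-0.0036],[-0.0,0.0001,0.1228],0]]
[[[-0.0122,0.0132,-0.0035],[-0.0,0.0001,0.1228],0],[[-0.0104,0.0146,-0.0036],[-0.0,0.0001,0.1228],0],[[-0.0086,0.0157,-0.0035],[-0.0,0.0001,0.1228],0],[[-0.0066,0.0167,-0.0036],[-0.0,0.0001,0.1228],0],[[-0.0045,0.0174,-0.0035],[-0.0,0.0001,0.1228],0],[[-0.0023,0.0178,-0.0036],[-0.0,0.0001,0.1228],0],[[-0.0001,0.018,-0.0035],[-0.0,0.0001,0.1228],0],[[0.002,0.0178,-0.0036],[-0.0,0.0001,0.1228],0],[[0.0043,0.0175,-0.0035],[-0.0,0.0001,0.1228],0],[[0.0063,0.0168,-0.0036],[-0.0,0.0001,0.1228],0]]
```

Call:
carry_out --rows '[[[-0.0143, -0.0108, -0.0035], [0, 0, 0.1228], 0], [[-0.0156, -0.009, -0.0036], [0, 0, 0.1228], 0], [[-0.0165, -0.007, -0.0035], [0, 0, 0.1228], 0], [[-0.0173, -0.005, -0.0035], [0, 0, 0.1228], 0], [[-0.0177, -0.0028, -0.0036], [0, 0, 0.1228], 0], [[-0.018, -0.0006, -0.0035], [0, 0, 0.1228], 0], [[-0.0179, 0.0016, -0.0035], [0, 0, 0.1228], 0], [[-0.0175, 0.0038, -0.0036], [0, 0, 0.1228], 0], [[-0.017, 0.0059, -0.0035], [0, 0, 0.1228], 0], [[-0.0161, 0.008, -0.0036], [0, 0, 0.1228], 0], [[-0.015, 0.0098, -0.0035], [0, 0, 0.1228], 0], [[-0.0137, 0.0117, -0.0036], [0, 0, 0.1228], 0]]'

```text
t: 1.15
ee_pos: [366.9, 373.4, 265.1]
orientation: [2.574, 1.801, -0.001]
ft_force: [0.3, 0.5, 0.8]
width: 88.0
```

Call:
carry_out --rows '[[[-0.0122, 0.0132, -0.0035], [0, 0, 0.1228], 0], [[-0.0104, 0.0146, -0.0036], [0, 0, 0.1228], 0], [[-0.0086, 0.0157, -0.0035], [0, 0, 0.1228], 0], [[-0.0066, 0.0167, -0.0036], [0, 0, 0.1228], 0], [[-0.0045, 0.0174, -0.0035], [0, 0, 0.1228], 0], [[-0.0023, 0.0178, -0.0036], [0, 0, 0.1228], 0], [[-0.0001, 0.018, -0.0035], [0, 0, 0.1228], 0], [[0.002, 0.0178, -0.0036], [0, 0, 0.1228], 0], [[0.0043, 0.0175, -0.0035], [0, 0, 0.1228], 0], [[0.0063, 0.0168, -0.0036], [0, 0, 0.1228], 0], [[0, 0, 0], [0, 0, 0], 0], [[0, 0, 0], [0, 0, 0], 0]]'

```text
t: 2.15
ee_pos: [450.2, 214.9, 300.7]
orientation: [-3.141, 0.0, 0.0]
ft_force: [-0.4, -0.4, -0.6]
width: 88.1
```

Run:
```python
from h import *
o=readout.get_obs(); im=imaging.get_image('wrist'); cv2.imwrite('pics/w1.png',im[:,:,::-1])
np.save('pics/w1.npy',np.r_[o['ee_pos'],o['orientation']])
print(o['t'],o['ee_pos'],o['orientation'],o['qpos'],o['qvel'])
for n in['scene','side']: cv2.imwrite(f'pics/{n}1.png',imaging.get_image(n)[:,:,::-1])
```

```text
2.15 [450.24639343 214.88073728 300.6531892 ] [-3.14137120e+00  9.73669806e-05  7.17378927e-05] [4.21291634e-01 1.45588005e-01 1.82289149e+00 2.39455037e-04
 1.17306428e+00 1.99205721e+00] [ 0.02538071  0.00284327  0.00793706  0.00583979 -0.00114352 -0.01692197]
```

View pics/w1.png

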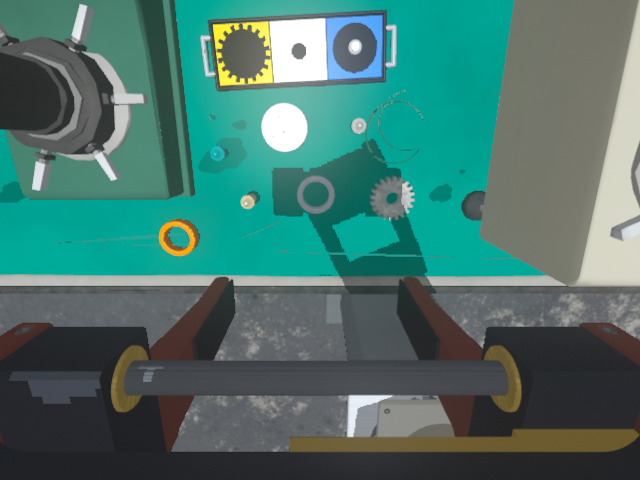

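View pics/scene1.png

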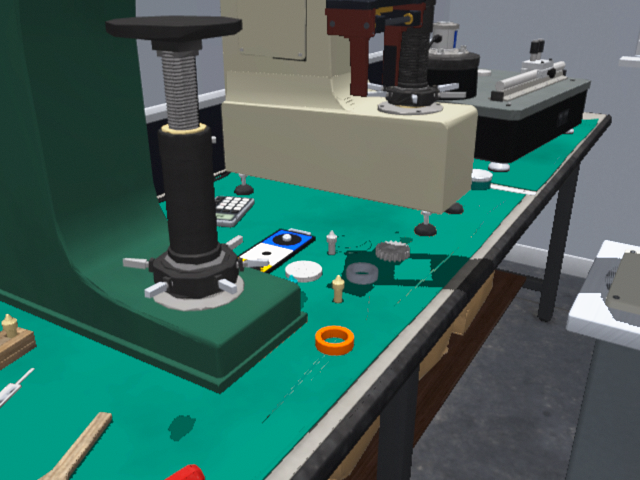

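Run:
```python
from h import *
im=cv2.imread('pics/w1.png'); v=np.load('pics/w1.npy'); w=cam('wrist',dict(ee_pos=v[:3],orientation=v[3:]))
cv2.imwrite('pics/w1c.png',cv2.resize(im[0:265,140:440],None,fx=2.6,fy=2.2,interpolation=cv2.INTER_CUBIC))
hsv=cv2.cvtColor(im,cv2.COLOR_BGR2HSV)
S,V,H=hsv[...,1],hsv[...,2],hsv[...,0]
# non-turquoise in workspace
teal=((H>75)&(H<100)&(S>110))
m=(~teal).astype(np.uint8)*255
m=cv2.morphologyEx(m,cv2.MORPH_OPEN,np.ones((3,3)))
cs,hi=cv2.findContours(m,cv2.RETR_CCOMP,cv2.CHAIN_APPROX_NONE)
for c,h in zip(cs,hi[0]):
    a=cv2.contourArea(c)
    if a<60 or a>40000: continue
    x,y,ww,hh=cv2.boundingRect(c)
    if y>265: continue
    e=cv2.fitEllipse(c) if len(c)>5 else None
    print('hole' if h[3]>=0 else 'out',(x,y,ww,hh),a,np.round(e[0],1),np.round(e[1],1),plane(w,*e[0],0).round(1))
```

```text
out (158, 219, 41, 37) 1135.0 [178.2 237. ] [36.4 39.8] [396.8 414.8   0. ]
hole (167, 226, 24, 23) 359.0 [178.7 236.9] [18.6 24.8] [397.  414.1   0. ]
out (240, 194, 17, 15) 177.0 [248.1 200.9] [13.7 16.7] [449.6 310.3   0. ]
out (370, 176, 44, 44) 1340.5 [391.6 197.6] [40.2 43.3] [454.4 109.1   0. ]
hole (385, 192, 13, 13) 104.5 [391.3 197.8] [10.1 13.3] [454.1 109.4   0. ]
out (297, 175, 38, 39) 1131.5 [315.4 194. ] [37.4 38.5] [459.4 215.8   0. ]
hole (302, 181, 28, 26) 500.5 [315.5 193.9] [24.6 26. ] [459.5 215.6   0. ]
out (351, 118, 16, 16) 183.5 [358.4 125.4] [15.  15.7] [549.9 159.1   0. ]
out (261, 102, 47, 50) 1819.0 [284.2 126.7] [46.6 49.7] [548.2 256.9   0. ]
out (200, 10, 197, 82) 13261.0 [298.9  50.3] [ 80.4 224.7] [637.8 236.2   0. ]
hole (205, 40, 10, 33) 154.5 [209.8  55.3] [ 5.7 40.7] [632.3 347.1   0. ]
hole (385, 30, 7, 33) 190.0 [388.  46.] [ 6.6 43.4] [642.5 126.    0. ]
out (0, 0, 195, 199) 25462.0 [ 97.5 101.1] [176.6 206.9] [579.5 497.    0. ]
hole (129, 43, 28, 72) 422.5 [143.3  72.9] [14.6 71.2] [612.4 432.9   0. ]
```

View pics/w1c.png

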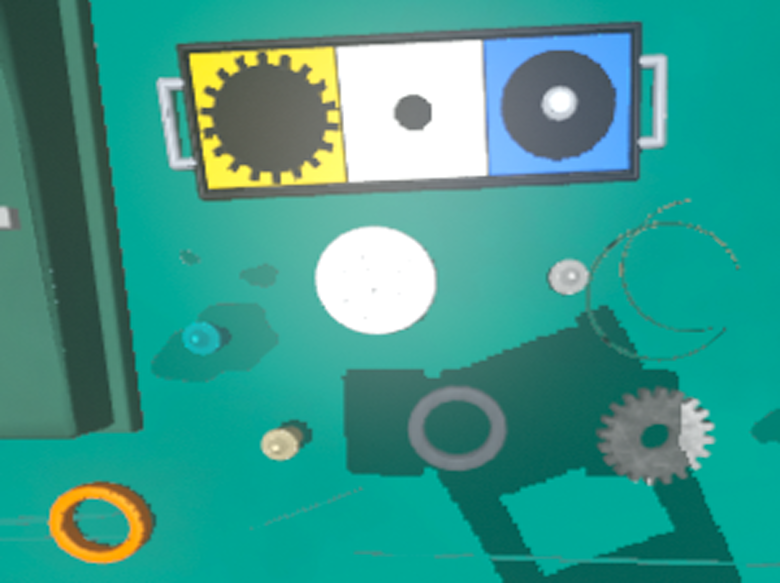

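Run:
```python
from h import *
im=cv2.imread('pics/w1.png'); v=np.load('pics/w1.npy'); w=cam('wrist',dict(ee_pos=v[:3],orientation=v[3:]))
hsv=cv2.cvtColor(im,cv2.COLOR_BGR2HSV);H,S,V=[hsv[...,i] for i in range(3)]
f=lambda n,p,z:print(n,plane(w,*p,z).round(1))
f('gear',(391.6,197.6),11);f('gear hole',(391.4,197.8),8);f('ring',(315.4,194),12);f('ring hole',(315.5,193.9),7.5)
f('brass top',(248.1,200.9),25); f('steel',(358.4,125.4),35);f('block',(284.2,126.7),8);f('turq',(218,154),35)
# heads: tip
roi=np.zeros(H.shape,bool);roi[5:95,200:395]=True
for n,m in [('yel',(H>20)&(H<35)&(S>120)&roi),('blue',(H>100)&(H<125)&(S>100)&roi),('dark',(V<70)&roi),('white',(S<40)&(V>180)&roi)]:
    m=m.astype(np.uint8)*255
    cs,_=cv2.findContours(m,cv2.RETR_EXTERNAL,cv2.CHAIN_APPROX_NONE)
    for c in cs:
        if cv2.contourArea(c)<25: continue
        W=np.array([plane(w,*q[0],8)[:2] for q in c],np.float32)
        r=cv2.minAreaRect(W); M=cv2.moments(c); cen=(M['m10']/M['m00'],M['m01']/M['m00'])
        print(n,'rect',np.round(r[0],1),np.round(r[1],1),round(r[2],2),'cen',np.round(cen,1),plane(w,*cen,8).round(1))
```

```text
gear [456.1 111.6  11. ]
gear hole [455.4 111.1   8. ]
ring [461.2 215.7  12. ]
ring hole [460.6 215.6   7.5]
brass top [454.  305.1  25. ]
steel [548.4 163.3  35. ]
block [547.9 256.1   8. ]
turq [514.7 337.1  35. ]
yel rect [613.  284.8] [26.9 30.4] 0.0 cen [263.6  74.8] [608.8 280.    8. ]
yel rect [631.2 321.5] [67.6 32.4] 2.73 cen [224.   53.3] [632.7 327.3   8. ]
yel rect [652.2 287. ] [28.7 31.6] 2.26 cen [259.8  29.7] [657.9 282.4   8. ]
blue rect [638.6 168.4] [68.2 67.2] 3.31 cen [354.7  46.6] [639.9 168.    8. ]
white rect [640.  167.7] [14.  14.6] 0.0 cen [354.6  46.4] [640.2 168.1   8. ]
white rect [630.  348.5] [43.  11.7] 3.44 cen [205.1  55.5] [630.3 350.6   8. ]
white rect [640.6 125.2] [44.1  9.8] 3.93 cen [391.8  45.7] [640.9 123.    8. ]
white rect [635.3 236.1] [67.2 67.3] 2.76 cen [298.7  49.8] [636.5 236.1   8. ]
```

```bash
python3 -c "
from h import *
plan([455.7,111.3,60],0,0,14)"
```

```text
from [449.6 215.8 300.4] yaw -89.9 step mm 18.8 deg 6.42 end [455.69 111.33  59.96] 0.02
[[[0.0004,0.0075,0.0172],[-0.0,0.0,-0.1121],0],[[-0.0004,0.0074,0.0171],[-0.0,0.0,-0.1121],0],[[-0.0012,0.0074,0.0172],[-0.0,0.0,-0.1121],0],[[-0.0021,0.0072,0.0172],[-0.0,0.0,-0.1121],0],[[-0.0028,0.0069,0.0171],[-0.0,0.0,-0.1121],0],[[-0.0036,0.0066,0.0172],[-0.0,0.0,-0.1121],0],[[-0.0043,0.0061,0.0172],[-0.0,0.0,-0.1121],0],[[-0.005,0.0056,0.0171],[-0.0,0.0,-0.1121],0],[[-0.0056,0.005,0.0172],[-0.0,0.0,-0.1121],0],[[-0.006,0.0043,0.0172],[-0.0,0.0,-0.1121],0],[[-0.0066,0.0037,0.0172],[-0.0,0.0,-0.1121],0],[[-0.0069,0.0028,0.0171],[-0.0,0.0,-0.1121],0]]
[[[-0.0072,0.0021,0.0172],[-0.0,0.0,-0.1121],0],[[-0.0073,0.0013,0.0172],[-0.0,0.0,-0.1121],0]]
```

Run:
```python
s=open('h.py').read()
s=s.replace("    R0=R.from_rotvec(o['orientation']).as_matrix(); p0=o['ee_pos'].copy()\n    a=","    R0,p0=load(); e=o['ee_pos']-p0; print('meas-cmd',e.round(2),'t',o['t'])\n    a=")
s=s.replace("    rel=R.from","    seg=pos if isinstance(pos[0],(list,tuple)) else None\n    rel=R.from")
s=s.replace("    for k in range(0,n,12)","    save(Rc,p)\n    for k in range(0,n,12)")
s+='''
def load():
    v=np.load('cmd.npy'); return v[:3],v[3]
def save(Rm,p): np.save('cmd.npy',np.vstack([Rm,p]))
'''
open('h.py','w').write(s)
import sys; sys.path.insert(0,'.')
from h import *
a=np.radians(-90.05); y=np.array([np.cos(a),np.sin(a),0]); z=np.array([0,0,-1.])
save(np.c_[np.cross(y,z),y,z],np.array([450.12,215.33,300.6]))
plan([455.6,111.8,60],0,0,14)
```

```text
meas-cmd [-0.52  0.49 -0.24] t 2.3
from [450.1 215.3 300.6] yaw -90.05 step mm 18.7 deg 6.43 end [455.57 111.84  60.  ] 0.03
[[[0.0004,0.0074,0.0172],[-0.0,-0.0,-0.1123],0],[[-0.0004,0.0074,0.0172],[-0.0,-0.0,-0.1123],0],[[-0.0013,0.0073,0.0172],[-0.0,-0.0,-0.1123],0],[[-0.0021,0.0071,0.0171],[-0.0,-0.0,-0.1123],0],[[-0.0028,0.0068,0.0172],[-0.0,-0.0,-0.1123],0],[[-0.0036,0.0065,0.0172],[-0.0,-0.0,-0.1123],0],[[-0.0043,0.006,0.0172],[-0.0,-0.0,-0.1123],0],[[-0.005,0.0055,0.0172],[-0.0,-0.0,-0.1123],0],[[-0.0055,0.005,0.0172],[-0.0,-0.0,-0.1123],0],[[-0.0061,0.0042,0.0172],[-0.0,-0.0,-0.1123],0],[[-0.0065,0.0036,0.0171],[-0.0,-0.0,-0.1123],0],[[-0.0068,0.0028,0.0172],[-0.0,-0.0,-0.1123],0]]
[[[-0.0071,0.002,0.0172],[-0.0,-0.0,-0.1123],0],[[-0.0073,0.0012,0.0172],[-0.0,-0.0,-0.1123],0]]
```

Call:
carry_out --rows '[[[0.0004, 0.0074, 0.0172], [0, 0, -0.1123], 0], [[-0.0004, 0.0074, 0.0172], [0, 0, -0.1123], 0], [[-0.0013, 0.0073, 0.0172], [0, 0, -0.1123], 0], [[-0.0021, 0.0071, 0.0171], [0, 0, -0.1123], 0], [[-0.0028, 0.0068, 0.0172], [0, 0, -0.1123], 0], [[-0.0036, 0.0065, 0.0172], [0, 0, -0.1123], 0], [[-0.0043, 0.006, 0.0172], [0, 0, -0.1123], 0], [[-0.005, 0.0055, 0.0172], [0, 0, -0.1123], 0], [[-0.0055, 0.005, 0.0172], [0, 0, -0.1123], 0], [[-0.0061, 0.0042, 0.0172], [0, 0, -0.1123], 0], [[-0.0065, 0.0036, 0.0171], [0, 0, -0.1123], 0], [[-0.0068, 0.0028, 0.0172], [0, 0, -0.1123], 0]]'

```text
t: 3.3
ee_pos: [454.5, 127.1, 93.6]
orientation: [-2.447, -1.97, 0.0]
ft_force: [0.4, -0.0, -0.3]
width: 87.9
```

Call:
carry_out --rows '[[[-0.0071, 0.002, 0.0172], [0, 0, -0.1123], 0], [[-0.0073, 0.0012, 0.0172], [0, 0, -0.1123], 0], [[0, 0, 0], [0, 0, 0], 0], [[0, 0, 0], [0, 0, 0], 0], [[0, 0, 0], [0, 0, 0], 0]]'

```text
t: 3.72
ee_pos: [455.9, 112.6, 60.6]
orientation: [2.223, 2.22, 0.001]
ft_force: [-0.5, 0.1, 0.8]
width: 87.9
```

Run:
```python
from h import *
o=readout.get_obs(); im=imaging.get_image('side'); cv2.imwrite('pics/side2.png',im[150:400,150:500,::-1])
im=imaging.get_image('scene'); cv2.imwrite('pics/scene2.png',im[150:400,200:550,::-1])
print(o['t'],o['ee_pos'],o['orientation'],o['ft_force'],o['width'])
```

```text
3.7167 [455.88906153 112.57175941  60.60416902] [2.22306892e+00 2.21954356e+00 8.00546997e-04] [-0.5315259   0.12418724  0.76126991] 87.89844220599957
```

View pics/side2.png

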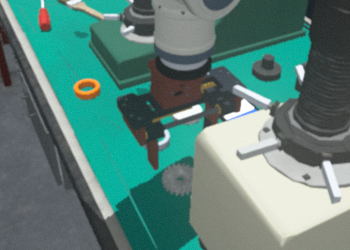

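View pics/scene2.png

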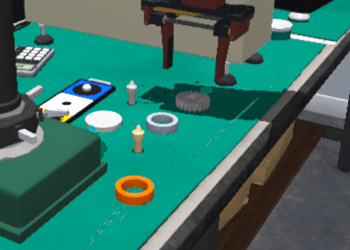

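Call:
carry_out --rows '[[[0, 0, 0.015], [0, 0, 0], 0], [[0, 0, 0.015], [0, 0, 0], 0], [[0, 0, 0.015], [0, 0, 0], 0], [[0, 0, 0.0125], [0, 0, 0], 0], [[0, 0, 0], [0, 0, 0], 0], [[0, 0, 0], [0, 0, 0], 0]]'

```text
t: 4.32
ee_pos: [455.7, 112.1, 3.0]
orientation: [-2.221, -2.222, -0.0]
ft_force: [0.3, 0.4, 0.4]
width: 87.9
```

Call:
carry_out --rows '[[[0, 0, 0], [0, 0, 0], 1], [[0, 0, 0], [0, 0, 0], 1], [[0, 0, 0], [0, 0, 0], 1], [[0, 0, 0], [0, 0, 0], 1], [[0, 0, 0], [0, 0, 0], 1], [[0, 0, 0], [0, 0, 0], 1]]'

```text
t: 4.82
ee_pos: [455.4, 111.8, 3.0]
orientation: [-2.221, -2.222, 0.0]
ft_force: [-1.4, 0.5, 6.7]
width: 58.2
```

Run:
```python
from h import *
Rm,p=load(); p=p+np.array([0,0,-57.5]); save(Rm,p); 
plan([455.6,111.8,82.5],0,1,4)
plan([632,304.3,82.5],2.9,1,12)
```

```text
meas-cmd [-0.16 -0.02  0.53] t 4.8167
from [455.6 111.8   2.5] yaw 0.03 step mm 20.0 deg 0.01 end [455.57 111.84  82.5 ] 0.01
[[[-0.0,0.0,-0.02],[0.0,0.0,0.0001],1],[[-0.0,0.0,-0.02],[0.0,0.0,0.0001],1],[[-0.0,0.0,-0.02],[0.0,0.0,0.0001],1],[[-0.0,0.0,-0.02],[0.0,0.0,0.0001],1]]
meas-cmd [-1.600e-01 -2.000e-02 -7.947e+01] t 4.8167
from [455.6 111.8  82.5] yaw 0.01 step mm 21.7 deg 0.24 end [631.97 304.31  82.5 ] 2.9
[[[0.016,0.0147,0.0],[0.0,0.0,-0.0042],1],[[0.016,0.0148,0.0],[0.0,0.0,-0.0042],1],[[0.0159,0.0148,0.0],[0.0,0.0,-0.0042],1],[[0.0159,0.0149,0.0],[0.0,0.0,-0.0042],1],[[0.0158,0.015,0.0],[0.0,0.0,-0.0042],1],[[0.0157,0.015,0.0],[0.0,0.0,-0.0042],1],[[0.0156,0.0151,0.0],[0.0,0.0,-0.0042],1],[[0.0156,0.0152,0.0],[0.0,0.0,-0.0042],1],[[0.0156,0.0152,0.0],[0.0,0.0,-0.0042],1],[[0.0154,0.0153,0.0],[0.0,0.0,-0.0042],1],[[0.0155,0.0154,0.0],[0.0,0.0,-0.0042],1],[[0.0153,0.0154,0.0],[0.0,0.0,-0.0042],1]]
```

Call:
carry_out --rows '[[[0, 0, -0.01], [0, 0, 0], 1], [[0, 0, -0.02], [0, 0, 0], 1], [[0, 0, -0.03], [0, 0, 0], 1], [[0, 0, -0.02], [0, 0, 0], 1], [[0, 0, 0], [0, 0, 0], 1]]'

```text
t: 5.23
ee_pos: [457.9, 112.3, 86.2]
orientation: [2.219, 2.22, 0.008]
ft_force: [0.5, 0.9, -1.6]
width: 58.1
```

Call:
carry_out --rows '[[[0.016, 0.0147, 0.0], [0.0, 0.0, -0.0042], 1], [[0.016, 0.0148, 0.0], [0.0, 0.0, -0.0042], 1], [[0.0159, 0.0148, 0.0], [0.0, 0.0, -0.0042], 1], [[0.0159, 0.0149, 0.0], [0.0, 0.0, -0.0042], 1], [[0.0158, 0.015, 0.0], [0.0, 0.0, -0.0042], 1], [[0.0157, 0.015, 0.0], [0.0, 0.0, -0.0042], 1], [[0.0156, 0.0151, 0.0], [0.0, 0.0, -0.0042], 1], [[0.0156, 0.0152, 0.0], [0.0, 0.0, -0.0042], 1], [[0.0156, 0.0152, 0.0], [0.0, 0.0, -0.0042], 1], [[0.0154, 0.0153, 0.0], [0.0, 0.0, -0.0042], 1], [[0.0155, 0.0154, 0.0], [0.0, 0.0, -0.0042], 1], [[0.0153, 0.0154, 0.0], [0.0, 0.0, -0.0042], 1]]'

```text
t: 6.23
ee_pos: [631.7, 304.8, 81.2]
orientation: [-2.163, -2.277, 0.003]
ft_force: [-0.2, 0.3, -2.5]
width: 58.4
```

Call:
carry_out --rows '[[[0, 0, 0], [0, 0, 0], 1], [[0, 0, 0], [0, 0, 0], 1], [[0, 0, 0], [0, 0, 0], 1]]'

```text
t: 6.48
ee_pos: [630.5, 303.6, 81.2]
orientation: [-2.163, -2.277, 0.004]
ft_force: [-0.7, 0.0, -3.2]
width: 58.6
```

Run:
```python
from h import *
o=readout.get_obs(); im=imaging.get_image('side'); b=im[:,:,::-1]
im=imaging.get_image('scene'); a=im[:,:,::-1]
cv2.imwrite('pics/side3f.png',b)
r=lambda i,f:cv2.resize(i,None,fx=f,fy=f,interpolation=cv2.INTER_CUBIC)
cv2.imwrite('pics/p3.png',np.hstack([r(a[150:350,200:350],2.5),r(b[120:320,280:430],2.5)]))
print(o['t'],o['ee_pos'],o['orientation'],o['ft_force'],o['width'])
```

```text
6.4833 [630.51378055 303.58102657  81.2082164 ] [-2.16338579 -2.27671412  0.00423091] [-0.69551077  0.03685937 -3.24439327] 58.64426880231629
```

View pics/p3.png

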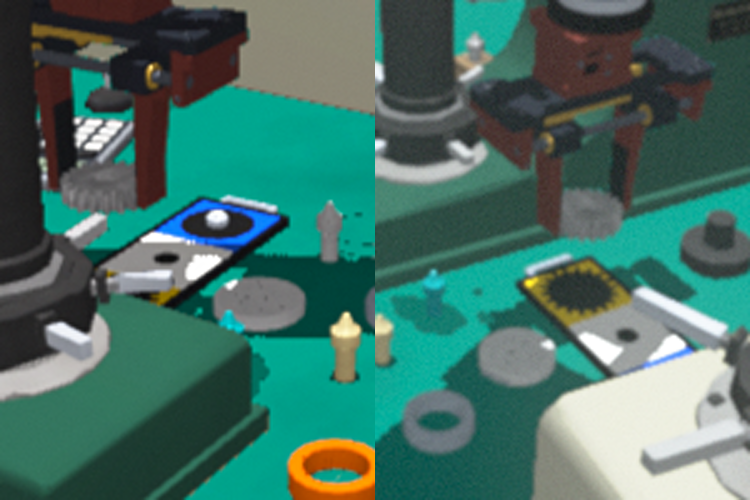

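Call:
carry_out --rows '[[[0, 0, 0.02], [0, 0, 0], 1], [[0, 0, 0.02], [0, 0, 0], 1]]'

```text
t: 6.75
ee_pos: [632.6, 304.2, 43.7]
orientation: [2.164, 2.276, 0.004]
ft_force: [0.4, -0.3, -4.0]
width: 58.7
```

Call:
carry_out --rows '[[[0, 0, 0.01], [0, 0, 0], 1]]'

```text
t: 6.83
ee_pos: [630.2, 303.1, 30.6]
orientation: [-2.164, -2.276, 0.005]
ft_force: [-0.2, -0.6, -3.2]
width: 58.7
```

Call:
carry_out --rows '[[[0, 0, 0.01], [0, 0, 0], 1]]'

```text
t: 6.92
ee_pos: [631.0, 303.5, 21.5]
orientation: [-2.164, -2.276, 0.003]
ft_force: [0.8, -0.5, -2.0]
width: 58.7
```

Call:
carry_out --rows '[[[0, 0, 0], [0, 0, 0], 1]]'

```text
t: 7.0
ee_pos: [630.4, 303.4, 20.5]
orientation: [-2.164, -2.276, 0.005]
ft_force: [-1.0, 0.2, -3.9]
width: 58.5
```

Call:
carry_out --rows '[[[0, 0, 0], [0, 0, 0], 1]]'

```text
t: 7.08
ee_pos: [631.6, 304.1, 22.3]
orientation: [-2.164, -2.277, 0.001]
ft_force: [-0.0, 0.6, -2.1]
width: 58.4
```

Run:
```python
from h import *
o=readout.get_obs()
print(o['t'],o['ee_pos'],o['orientation'],o['ft_force'],o['width'],o['qpos'])
for k in range(3):
  im=imaging.get_image('side'); print(readout.get_obs()['ee_pos'])
cv2.imwrite('pics/s4.png',cv2.resize(im[190:290,300:430,::-1],None,fx=6,fy=6,interpolation=cv2.INTER_CUBIC))
```

```text
7.0833 [631.61518412 304.10638226  22.34226363] [-2.16404828e+00 -2.27693360e+00  1.28285258e-03] [-0.04526414  0.57814487 -2.08090762] 58.36207194529524 [4.31739360e-01 7.74424700e-01 1.53225386e+00 5.39225737e-06
 8.35794875e-01 3.80908687e-01]
[632.21777208 304.41272648  23.10060745]
[632.53615804 304.61813355  23.52716483]
[632.61798799 304.66890273  23.70876921]
```

View pics/s4.png

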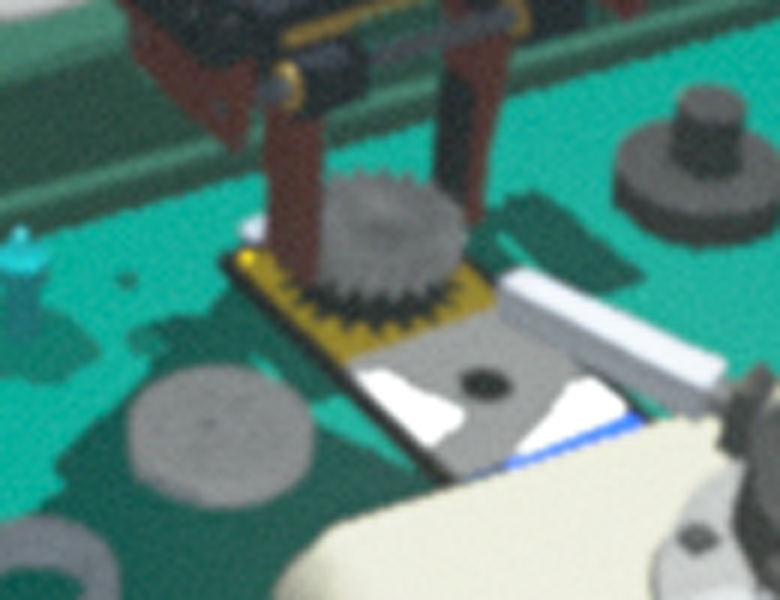

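Call:
carry_out --rows '[[[0, 0, 0.003], [0, 0, 0], 1], [[0, 0, 0.003], [0, 0, 0], 1], [[0, 0, 0.003], [0, 0, 0], 1], [[0, 0, 0.001], [0, 0, 0], 1], [[0, 0, 0], [0, 0, 0], 1], [[0, 0, 0], [0, 0, 0], 1]]'

```text
t: 7.73
ee_pos: [631.8, 304.3, 12.4]
orientation: [-2.164, -2.277, 0.0]
ft_force: [0.4, -0.4, -2.6]
width: 58.4
```

Call:
carry_out --rows '[[[0, 0, 0.001], [0, 0, 0], 1], [[0, 0, 0], [0, 0, 0], 1], [[0, 0, 0], [0, 0, 0], 1]]'

```text
t: 7.98
ee_pos: [631.9, 304.4, 11.6]
orientation: [-2.164, -2.277, 0.0]
ft_force: [-0.4, -0.5, -2.2]
width: 58.5
```

Call:
carry_out --rows '[[[0, 0, 0.0007], [0, 0, 0], 1], [[0, 0, 0], [0, 0, 0], 1], [[0, 0, 0], [0, 0, 0], 1]]'

```text
t: 8.23
ee_pos: [631.9, 304.4, 10.9]
orientation: [2.164, 2.277, 0.0]
ft_force: [0.3, 0.3, -2.7]
width: 58.5
```

Call:
carry_out --rows '[[[0, 0, 0.0007], [0, 0, 0], 1], [[0, 0, 0], [0, 0, 0], 1], [[0, 0, 0], [0, 0, 0], 1]]'

```text
t: 8.48
ee_pos: [631.9, 304.4, 10.8]
orientation: [-2.164, -2.277, -0.0]
ft_force: [-2.2, -1.4, 4.6]
width: 58.4
```

Call:
carry_out --rows '[[[0, 0, 0], [0, 0, 0], 0.2], [[0, 0, 0], [0, 0, 0], 0.2], [[0, 0, 0], [0, 0, 0], 0.2], [[0, 0, -0.01], [0, 0, 0], 0.2], [[0, 0, -0.02], [0, 0, 0], 0.2], [[0, 0, -0.03], [0, 0, 0], 0.2], [[0, 0, -0.03], [0, 0, 0], 0.2]]'

```text
t: 9.07
ee_pos: [631.3, 304.1, 100.8]
orientation: [-2.164, -2.277, 0.003]
ft_force: [0.8, -0.2, 0.2]
width: 69.9
```

Run:
```python
from h import *
Rm,p=load(); p[2]=10.1+90; save(Rm,p)
# back to a viewing pose, towards the ring
plan([461,215.6,100],0,0.2,12)
print(proj(cam('side'),[632,303.8,8]),proj(cam('side'),[632,303.8,22]))
im=imaging.get_image('side')
cv2.imwrite('pics/s5.png',cv2.resize(im[190:290,300:430,::-1],None,fx=6,fy=6,interpolation=cv2.INTER_CUBIC))
```

```text
meas-cmd [-0.65 -0.2   0.68] t 9.0667
from [632.  304.3 100.1] yaw 2.9 step mm 16.1 deg 0.24 end [461.02 215.58 100.  ] 0.01
[[[-0.0067,-0.0146,0.0],[0.0,0.0,0.0042],0.2],[[-0.0067,-0.0146,0.0],[0.0,0.0,0.0042],0.2],[[-0.0068,-0.0145,0.0],[0.0,0.0,0.0042],0.2],[[-0.0068,-0.0145,0.0],[0.0,0.0,0.0042],0.2],[[-0.0069,-0.0145,0.0],[0.0,0.0,0.0042],0.2],[[-0.007,-0.0145,0.0],[0.0,0.0,0.0042],0.2],[[-0.007,-0.0144,0.0001],[0.0,0.0,0.0042],0.2],[[-0.0071,-0.0144,-0.0],[0.0,0.0,0.0042],0.2],[[-0.0072,-0.0144,-0.0],[0.0,0.0,0.0042],0.2],[[-0.0072,-0.0143,-0.0],[0.0,0.0,0.0042],0.2],[[-0.0072,-0.0143,-0.0],[0.0,0.0,0.0042],0.2],[[-0.0074,-0.0143,0.0],[0.0,0.0,0.0042],0.2]]
[361.5791343  236.30692795] [361.99060888 230.87925142]
```

View pics/s5.png

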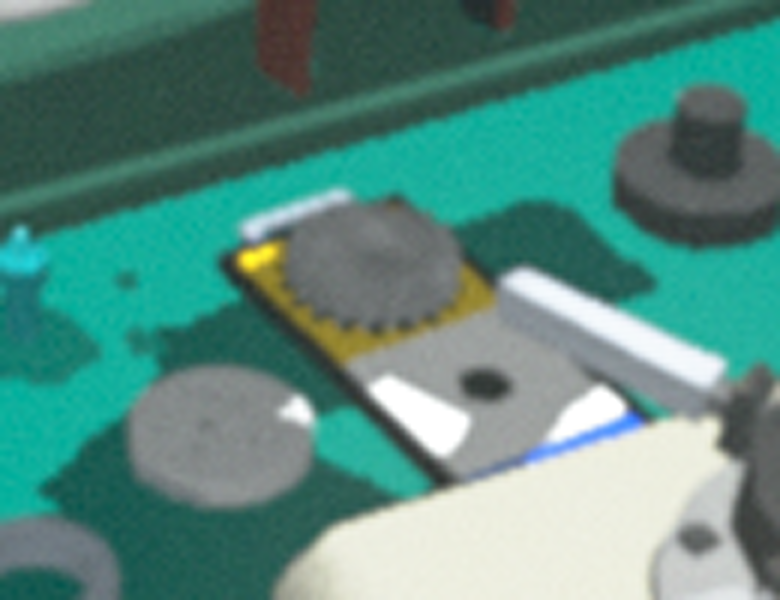

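Call:
carry_out --rows '[[[-0.0067, -0.0146, 0.0], [0.0, 0.0, 0.0042], 0.2], [[-0.0067, -0.0146, 0.0], [0.0, 0.0, 0.0042], 0.2], [[-0.0068, -0.0145, 0.0], [0.0, 0.0, 0.0042], 0.2], [[-0.0068, -0.0145, 0.0], [0.0, 0.0, 0.0042], 0.2], [[-0.0069, -0.0145, 0.0], [0.0, 0.0, 0.0042], 0.2], [[-0.007, -0.0145, 0.0], [0.0, 0.0, 0.0042], 0.2], [[-0.007, -0.0144, 0.0001], [0.0, 0.0, 0.0042], 0.2], [[-0.0071, -0.0144, 0], [0.0, 0.0, 0.0042], 0.2], [[-0.0072, -0.0144, 0], [0.0, 0.0, 0.0042], 0.2], [[-0.0072, -0.0143, 0], [0.0, 0.0, 0.0042], 0.2], [[-0.0072, -0.0143, 0], [0.0, 0.0, 0.0042], 0.2], [[-0.0074, -0.0143, 0.0], [0.0, 0.0, 0.0042], 0.2]]'

```text
t: 10.12
ee_pos: [460.7, 215.4, 100.7]
orientation: [2.221, 2.222, 0.002]
ft_force: [0.3, -0.7, -0.1]
width: 70.1
```

Call:
carry_out --rows '[[[0, 0, 0.02], [0, 0, 0], 0.2], [[0, 0, 0.02], [0, 0, 0], 0.2], [[0, 0, 0.02], [0, 0, 0], 0.2], [[0, 0, 0], [0, 0, 0], 0.2], [[0, 0, 0], [0, 0, 0], 0.2], [[0, 0, 0], [0, 0, 0], 0.2]]'

```text
t: 10.62
ee_pos: [461.6, 215.8, 41.0]
orientation: [2.22, 2.222, 0.002]
ft_force: [1.0, 0.3, -0.2]
width: 70.1
```

Run:
```python
from h import *
o=readout.get_obs();print(o['ee_pos'],o['orientation'])
a=imaging.get_image('scene')[:,:,::-1];b=imaging.get_image('side')[:,:,::-1]
r=lambda i,f:cv2.resize(i,None,fx=f,fy=f,interpolation=cv2.INTER_CUBIC)
cv2.imwrite('pics/p6.png',np.hstack([r(a[210:330,300:420],3.2),r(b[210:330,245:365],3.2)]))
```

```text
[461.62995551 215.84400918  40.97218739] [2.22049219e+00 2.22181135e+00 1.61814665e-03]
```

View pics/p6.png

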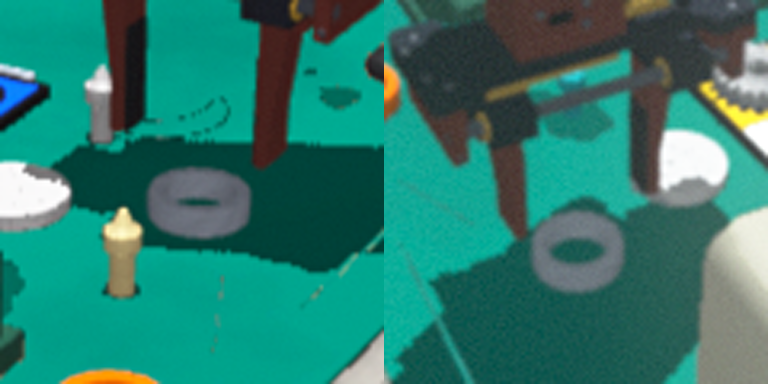

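Call:
carry_out --rows '[[[0, 0, 0.013], [0, 0, 0], 0.2], [[0, 0, 0.013], [0, 0, 0], 0.2], [[0, 0, 0.0115], [0, 0, 0], 0.2], [[0, 0, 0], [0, 0, 0], 0.2], [[0, 0, 0], [0, 0, 0], 0.2], [[0, 0, 0], [0, 0, 0], 0.2]]'

```text
t: 11.22
ee_pos: [461.3, 215.7, 3.1]
orientation: [2.221, 2.222, 0.001]
ft_force: [0.9, 0.7, 0.6]
width: 70.4
```

Call:
carry_out --rows '[[[0, 0, 0], [0, 0, 0], 1], [[0, 0, 0], [0, 0, 0], 1], [[0, 0, 0], [0, 0, 0], 1], [[0, 0, 0], [0, 0, 0], 1], [[0, 0, 0], [0, 0, 0], 1]]'

```text
t: 11.63
ee_pos: [461.1, 215.6, 3.0]
orientation: [2.221, 2.222, 0.001]
ft_force: [-0.4, 0.1, 5.9]
width: 51.7
```

Run:
```python
from h import *
Rm,p=load(); p[2]=2.5+80; save(Rm,p)
plan([638.6,168.5,82.5],2.9,1,12)
```

```text
meas-cmd [ 1.000e-01  7.000e-02 -7.948e+01] t 11.6333
from [461.  215.6  82.5] yaw 0.01 step mm 15.3 deg 0.24 end [638.58 168.48  82.5 ] 2.9
[[[-0.0039,0.0148,0.0],[0.0,0.0,-0.0042],1],[[-0.004,0.0148,0.0],[0.0,0.0,-0.0042],1],[[-0.0041,0.0147,0.0],[0.0,0.0,-0.0042],1],[[-0.0041,0.0148,0.0],[0.0,0.0,-0.0042],1],[[-0.0041,0.0147,0.0],[0.0,0.0,-0.0042],1],[[-0.0043,0.0147,0.0],[0.0,0.0,-0.0042],1],[[-0.0043,0.0147,0.0],[0.0,0.0,-0.0042],1],[[-0.0043,0.0147,0.0],[0.0,0.0,-0.0042],1],[[-0.0045,0.0147,0.0],[0.0,0.0,-0.0042],1],[[-0.0044,0.0146,0.0],[0.0,0.0,-0.0042],1],[[-0.0046,0.0146,0.0],[0.0,0.0,-0.0042],1],[[-0.0046,0.0146,0.0],[0.0,0.0,-0.0042],1]]
```

Call:
carry_out --rows '[[[0, 0, -0.01], [0, 0, 0], 1], [[0, 0, -0.02], [0, 0, 0], 1], [[0, 0, -0.03], [0, 0, 0], 1], [[0, 0, -0.02], [0, 0, 0], 1], [[0, 0, 0], [0, 0, 0], 1]]'

```text
t: 12.05
ee_pos: [463.3, 216.6, 86.5]
orientation: [2.219, 2.22, 0.01]
ft_force: [1.1, 0.8, -1.5]
width: 51.4
```

Call:
carry_out --rows '[[[-0.0039, 0.0148, 0.0], [0.0, 0.0, -0.0042], 1], [[-0.004, 0.0148, 0.0], [0.0, 0.0, -0.0042], 1], [[-0.0041, 0.0147, 0.0], [0.0, 0.0, -0.0042], 1], [[-0.0041, 0.0148, 0.0], [0.0, 0.0, -0.0042], 1], [[-0.0041, 0.0147, 0.0], [0.0, 0.0, -0.0042], 1], [[-0.0043, 0.0147, 0.0], [0.0, 0.0, -0.0042], 1], [[-0.0043, 0.0147, 0.0], [0.0, 0.0, -0.0042], 1], [[-0.0043, 0.0147, 0.0], [0.0, 0.0, -0.0042], 1], [[-0.0045, 0.0147, 0.0], [0.0, 0.0, -0.0042], 1], [[-0.0044, 0.0146, 0.0], [0.0, 0.0, -0.0042], 1], [[-0.0046, 0.0146, 0.0], [0.0, 0.0, -0.0042], 1], [[-0.0046, 0.0146, 0.0], [0.0, 0.0, -0.0042], 1]]'

```text
t: 13.05
ee_pos: [638.6, 168.1, 81.5]
orientation: [-2.163, -2.277, 0.002]
ft_force: [-0.5, -0.6, -1.1]
width: 51.2
```

Call:
carry_out --rows '[[[0, 0, 0.02], [0, 0, 0], 1], [[0, 0, 0.02], [0, 0, 0], 1], [[0, 0, 0.01], [0, 0, 0], 1], [[0, 0, 0], [0, 0, 0], 1], [[0, 0, 0], [0, 0, 0], 1], [[0, 0, 0], [0, 0, 0], 1], [[0, 0, 0], [0, 0, 0], 1], [[0, 0, 0], [0, 0, 0], 1]]'

```text
t: 13.72
ee_pos: [639.2, 168.8, 33.7]
orientation: [2.163, 2.277, 0.002]
ft_force: [0.4, -0.0, -0.3]
width: 51.8
```

Run:
```python
from h import *
o=readout.get_obs();print(o['ee_pos'],o['orientation'],o['width'])
im=imaging.get_image('wrist');cv2.imwrite('pics/w7.png',im[:,:,::-1]);np.save('pics/w7.npy',np.r_[o['ee_pos'],o['orientation']])
im=imaging.get_image('scene');cv2.imwrite('pics/p7.png',cv2.resize(im[200:290,220:350,::-1],None,fx=6,fy=6,interpolation=cv2.INTER_CUBIC))
c=cam('scene');print([(proj(c,[638.6,168.4,z])) for z in (8,16.5,32.5)])
```

```text
[639.24219905 168.80507281  33.73051156] [2.16327269 2.27675498 0.00240573] 51.75419895360143
[array([286.21869005, 238.29808958]), array([286.13894879, 233.99963897]), array([285.98749658, 225.83561187])]
```

View pics/p7.png

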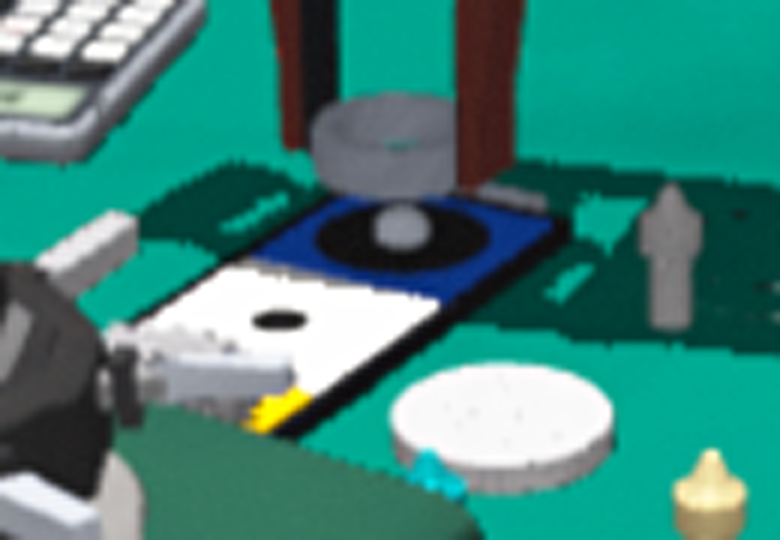

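View pics/w7.png

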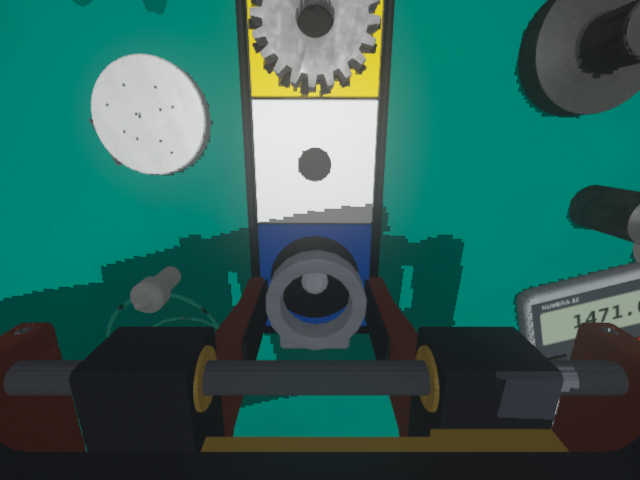

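Run:
```python
from h import *
v=np.load('pics/w7.npy'); w=cam('wrist',dict(ee_pos=v[:3],orientation=v[3:]))
f=lambda n,p,z:print(n,plane(w,*p,z).round(1))
f('white fp',(314.5,164.5),8); f('stub top',(314.5,282),16.5)
im=cv2.imread('pics/w7.png');g=cv2.cvtColor(im,cv2.COLOR_BGR2GRAY)
for n,box,thr,z in [('fp',(140,190,290,340),100,8)]:
    y0,y1,x0,x1=box; m=(g[y0:y1,x0:x1]<thr); ys,xs=np.nonzero(m); print(n,xs.mean()+x0,ys.mean()+y0); f(n,(xs.mean()+x0,ys.mean()+y0),z)
# row edges of tray at white pad
for r in (110,150,200): 
    print(r,[int(x) for x in np.nonzero(np.abs(np.diff(g[r].astype(int)))>40)[0] if 230<x<400])
cv2.imwrite('pics/w7c.png',cv2.resize(im[230:360,240:390],None,fx=5,fy=4.6,interpolation=cv2.INTER_CUBIC))
# gear: contour bounding at top z=22
for p in [(249,20),(381,20),(315,17)]: f('gear',p,22)
f('y/w boundary',(314,98),8); f('w/b boundary',(314,223),8)
```

```text
white fp [635.9 236.2   8. ]
stub top [639.2 169.7  16.5]
fp 314.5435684647303 172.75933609958506
fp [636.1 231.7   8. ]
110 [251, 376, 377]
150 [253, 306, 322, 374, 375]
200 [255, 256, 372, 373]
gear [602.9 299.6  22. ]
gear [662.8 302.7  22. ]
gear [632.8 302.3  22. ]
y/w boundary [633.9 270.    8. ]
w/b boundary [637.3 203.1   8. ]
```

View pics/w7c.png

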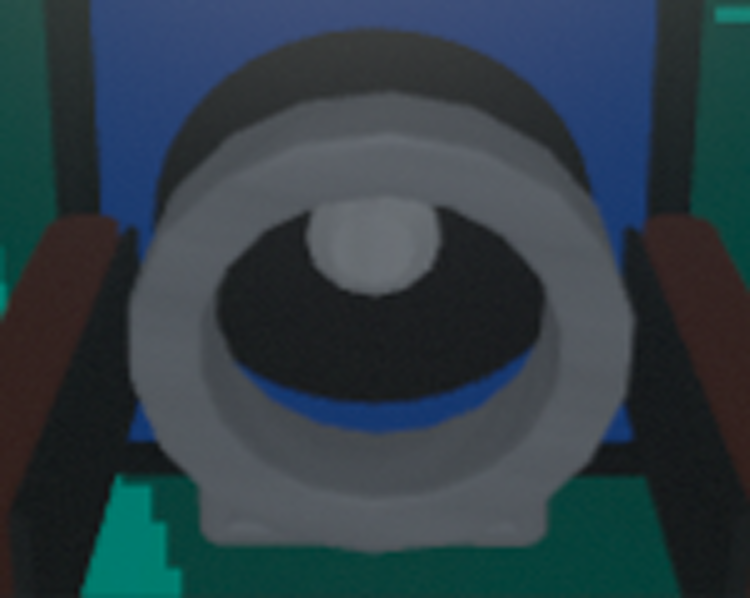

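Call:
carry_out --rows '[[[0, 0, 0.006], [0, 0, 0], 1], [[0, 0, 0.006], [0, 0, 0], 1], [[0, 0, 0.005], [0, 0, 0], 1], [[0, 0, 0.003], [0, 0, 0], 1], [[0, 0, 0.001], [0, 0, 0], 1], [[0, 0, 0], [0, 0, 0], 1], [[0, 0, 0], [0, 0, 0], 1], [[0, 0, 0], [0, 0, 0], 1]]'

```text
t: 14.48
ee_pos: [638.7, 168.6, 11.6]
orientation: [2.164, 2.277, 0.0]
ft_force: [-0.1, -0.2, -0.9]
width: 51.1
```

Call:
carry_out --rows '[[[0, 0, 0.0008], [0, 0, 0], 1], [[0, 0, 0], [0, 0, 0], 1], [[0, 0, 0], [0, 0, 0], 1], [[0, 0, 0], [0, 0, 0], 1]]'

```text
t: 14.82
ee_pos: [638.6, 168.6, 10.8]
orientation: [2.164, 2.277, 0.0]
ft_force: [0.5, 0.1, -0.4]
width: 51.4
```

Call:
carry_out --rows '[[[0, 0, 0.0007], [0, 0, 0], 1], [[0, 0, 0], [0, 0, 0], 1], [[0, 0, 0], [0, 0, 0], 1]]'

```text
t: 15.07
ee_pos: [638.6, 168.5, 10.8]
orientation: [2.164, 2.277, 0.0]
ft_force: [-1.1, -0.8, 5.9]
width: 51.3
```

Contact on the pad. Release to 70 mm and lift.

Call:
carry_out --rows '[[[0, 0, 0], [0, 0, 0], 0.2], [[0, 0, 0], [0, 0, 0], 0.2], [[0, 0, 0], [0, 0, 0], 0.2], [[0, 0, -0.01], [0, 0, 0], 0.2], [[0, 0, -0.02], [0, 0, 0], 0.2], [[0, 0, -0.03], [0, 0, 0], 0.2], [[0, 0, -0.03], [0, 0, 0], 0.2]]'

```text
t: 15.65
ee_pos: [637.9, 168.4, 100.8]
orientation: [-2.163, -2.277, 0.002]
ft_force: [0.5, -0.3, 0.2]
width: 70.3
```

Run:
```python
from h import *
Rm,p=load(); p[2]=10+90; save(Rm,p)
plan([454,230,130],0,0.6,14)
im=imaging.get_image('scene');cv2.imwrite('pics/p8.png',cv2.resize(im[200:290,220:350,::-1],None,fx=6,fy=6,interpolation=cv2.INTER_CUBIC))
```

```text
meas-cmd [-0.72 -0.12  0.76] t 15.65
from [638.6 168.5 100. ] yaw 2.9 step mm 14.0 deg 0.21 end [454.03 230.01 130.  ] 0.01
[[[0.0051,-0.0129,-0.0021],[0.0,0.0,0.0036],0.6],[[0.005,-0.013,-0.0022],[0.0,0.0,0.0036],0.6],[[0.0049,-0.013,-0.0021],[0.0,0.0,0.0036],0.6],[[0.0049,-0.013,-0.0022],[0.0,0.0,0.0036],0.6],[[0.0049,-0.013,-0.0021],[0.0,0.0,0.0036],0.6],[[0.0048,-0.013,-0.0022],[0.0,0.0,0.0036],0.6],[[0.0048,-0.0131,-0.0021],[0.0,0.0,0.0036],0.6],[[0.0047,-0.0131,-0.0021],[0.0,0.0,0.0036],0.6],[[0.0047,-0.013,-0.0022],[0.0,0.0,0.0036],0.6],[[0.0046,-0.0132,-0.0021],[0.0,0.0,0.0036],0.6],[[0.0046,-0.0131,-0.0022],[0.0,0.0,0.0036],0.6],[[0.0046,-0.0131,-0.0021],[0.0,0.0,0.0036],0.6]]
[[[0.0045,-0.0132,-0.0022],[0.0,0.0,0.0036],0.6],[[0.0044,-0.0131,-0.0021],[0.0,0.0,0.0036],0.6]]
```

View pics/p8.png

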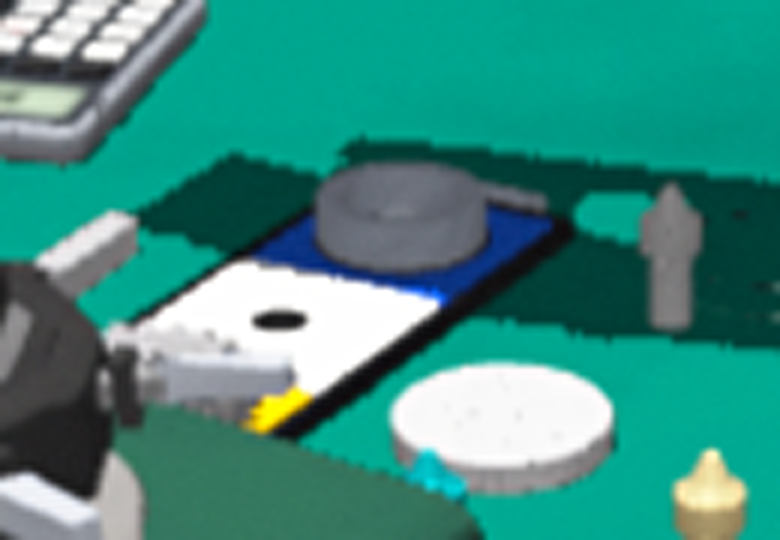

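Call:
carry_out --rows '[[[0.0051, -0.0129, -0.0021], [0.0, 0.0, 0.0036], 0.6], [[0.005, -0.013, -0.0022], [0.0, 0.0, 0.0036], 0.6], [[0.0049, -0.013, -0.0021], [0.0, 0.0, 0.0036], 0.6], [[0.0049, -0.013, -0.0022], [0.0, 0.0, 0.0036], 0.6], [[0.0049, -0.013, -0.0021], [0.0, 0.0, 0.0036], 0.6], [[0.0048, -0.013, -0.0022], [0.0, 0.0, 0.0036], 0.6], [[0.0048, -0.0131, -0.0021], [0.0, 0.0, 0.0036], 0.6], [[0.0047, -0.0131, -0.0021], [0.0, 0.0, 0.0036], 0.6], [[0.0047, -0.013, -0.0022], [0.0, 0.0, 0.0036], 0.6], [[0.0046, -0.0132, -0.0021], [0.0, 0.0, 0.0036], 0.6], [[0.0046, -0.0131, -0.0022], [0.0, 0.0, 0.0036], 0.6], [[0.0046, -0.0131, -0.0021], [0.0, 0.0, 0.0036], 0.6]]'

```text
t: 16.7
ee_pos: [479.1, 221.6, 126.0]
orientation: [2.213, 2.23, 0.0]
ft_force: [-0.1, 0.2, -0.3]
width: 35.0
```

Call:
carry_out --rows '[[[0.0045, -0.0132, -0.0022], [0.0, 0.0, 0.0036], 0.6], [[0.0044, -0.0131, -0.0021], [0.0, 0.0, 0.0036], 0.6], [[0, 0, 0], [0, 0, 0], 0.6], [[0, 0, 0], [0, 0, 0], 0.6], [[0, 0, 0], [0, 0, 0], 0.6]]'

```text
t: 17.12
ee_pos: [454.5, 230.2, 130.3]
orientation: [2.22, 2.222, 0.001]
ft_force: [-0.5, -0.7, 0.3]
width: 34.9
```

Run:
```python
from h import *
o=readout.get_obs();print(o['ee_pos'],o['orientation'],o['width'])
im=imaging.get_image('wrist');cv2.imwrite('pics/w9.png',im[:,:,::-1]);np.save('pics/w9.npy',np.r_[o['ee_pos'],o['orientation']])
```

```text
[454.47444406 230.24830949 130.27506454] [2.22001886e+00 2.22225894e+00 1.32769378e-03] 34.86949478537897
```

View pics/w9.png

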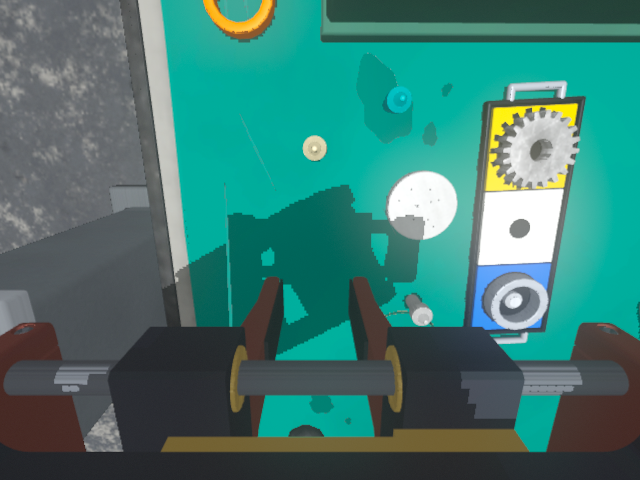

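Run:
```python
from h import *
v=np.load('pics/w9.npy'); w=cam('wrist',dict(ee_pos=v[:3],orientation=v[3:]))
im=cv2.imread('pics/w9.png');hsv=cv2.cvtColor(im,cv2.COLOR_BGR2HSV);H,S,V=[hsv[...,i] for i in range(3)]
m=(~((H>75)&(H<100)&(S>110)))[125:170,290:340]; ys,xs=np.nonzero(m)
print(xs.min()+290,xs.max()+290,ys.min()+125,ys.max()+125); c=(xs.mean()+290,ys.mean()+125);print(c,plane(w,*c,30),plane(w,*c,22),proj(w,[454,305,0]),proj(w,[454,305,44]))
m=(H>75)&(H<100)&(S>110)&(V>150)
print('wfp',plane(w,519.5,228.5,8),'blue stub',plane(w,514,300,16.5))
cv2.imwrite('pics/w9c.png',np.hstack([cv2.resize(im[125:170,290:340],(360,324),interpolation=cv2.INTER_CUBIC),cv2.resize(im[90:345,465:590],(220,324),interpolation=cv2.INTER_CUBIC)]))
```

```text
302 326 135 160
(np.float64(314.4020202020202), np.float64(147.63232323232324)) [454.15628715 305.26464721  30.        ] [454.13020732 305.11178061  22.        ] [314.33294393 147.25360064] [314.12142868 148.40012135]
wfp [635.42533075 236.22834903   8.        ] blue stub [637.11385059 170.7428208   16.5       ]
```

View pics/w9c.png

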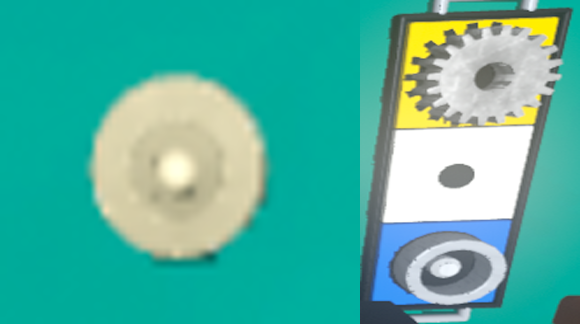

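Run:
```python
from h import *
plan([454.2,305.2,60],0,0.6,6)
```

```text
meas-cmd [0.63 0.09 0.18] t 17.1667
from [454. 230. 130.] yaw 0.01 step mm 17.1 deg 0.0 end [454.22 305.21  60.  ] 0.01
[[[0.0125,0.0,0.0117],[0.0,0.0,0.0],0.6],[[0.0126,0.0001,0.0116],[0.0,0.0,0.0],0.6],[[0.0125,-0.0,0.0117],[0.0,0.0,0.0],0.6],[[0.0125,0.0,0.0117],[0.0,0.0,0.0],0.6],[[0.0126,0.0001,0.0116],[0.0,0.0,0.0],0.6],[[0.0125,-0.0,0.0117],[0.0,0.0,0.0],0.6]]
```

Call:
carry_out --rows '[[[0.0125, 0.0, 0.0117], [0.0, 0.0, 0.0], 0.6], [[0.0126, 0.0001, 0.0116], [0.0, 0.0, 0.0], 0.6], [[0.0125, 0, 0.0117], [0.0, 0.0, 0.0], 0.6], [[0.0125, 0.0, 0.0117], [0.0, 0.0, 0.0], 0.6], [[0.0126, 0.0001, 0.0116], [0.0, 0.0, 0.0], 0.6], [[0.0125, 0, 0.0117], [0.0, 0.0, 0.0], 0.6], [[0, 0, 0], [0, 0, 0], 0.6], [[0, 0, 0], [0, 0, 0], 0.6], [[0, 0, 0], [0, 0, 0], 0.6], [[0, 0, 0], [0, 0, 0], 0.6]]'

```text
t: 18.0
ee_pos: [454.6, 304.6, 60.6]
orientation: [2.221, 2.221, 0.001]
ft_force: [1.0, -0.5, -0.3]
width: 35.0
```

Run:
```python
from h import *
o=readout.get_obs();print(o['ee_pos'],o['orientation'],o['width'])
a=imaging.get_image('scene')[:,:,::-1];b=imaging.get_image('side')[:,:,::-1]
r=lambda i,f:cv2.resize(i,None,fx=f,fy=f,interpolation=cv2.INTER_CUBIC)
cv2.imwrite('pics/p10.png',np.hstack([r(a[215:315,290:390],4),r(b[185:285,235:335],4)]))
```

```text
[454.5752666  304.6216259   60.64911607] [2.22146187e+00 2.22112152e+00 8.46399052e-04] 34.969036176852605
```

View pics/p10.png

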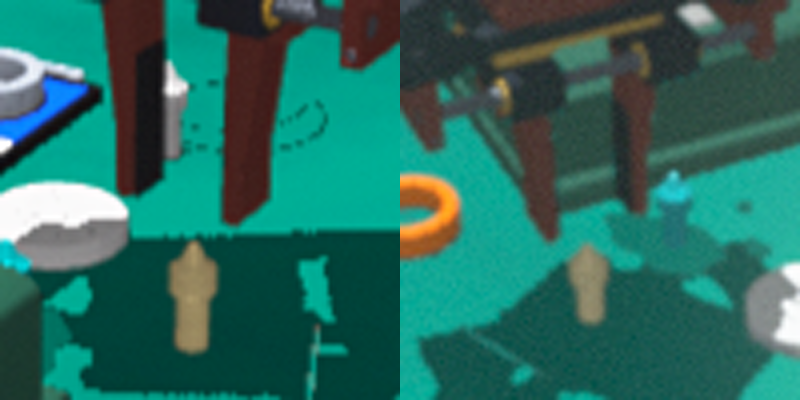

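Call:
carry_out --rows '[[[0, 0, 0.015], [0, 0, 0], 0.6], [[0, 0, 0.015], [0, 0, 0], 0.6], [[0, 0, 0.01], [0, 0, 0], 0.6], [[0, 0, 0.007], [0, 0, 0], 0.6], [[0, 0, 0], [0, 0, 0], 0.6], [[0, 0, 0], [0, 0, 0], 0.6], [[0, 0, 0], [0, 0, 0], 0.6], [[0, 0, 0], [0, 0, 0], 0.6]]'

```text
t: 18.77
ee_pos: [454.5, 305.4, 13.7]
orientation: [2.221, 2.222, 0.002]
ft_force: [-0.1, 0.2, 0.4]
width: 35.5
```

Call:
carry_out --rows '[[[0, 0, 0], [0, 0, 0], 0.7], [[0, 0, 0], [0, 0, 0], 0.75], [[0, 0, 0], [0, 0, 0], 0.8], [[0, 0, 0], [0, 0, 0], 0.9], [[0, 0, 0], [0, 0, 0], 1], [[0, 0, 0], [0, 0, 0], 1], [[0, 0, 0], [0, 0, 0], 1]]'

```text
t: 19.35
ee_pos: [454.2, 305.3, 13.2]
orientation: [2.221, 2.222, 0.0]
ft_force: [-0.7, -0.1, 3.8]
width: 16.8
```

Run:
```python
from h import *
Rm,p=load(); p[2]=13+80; save(Rm,p)
a=imaging.get_image('scene')[:,:,::-1];b=imaging.get_image('side')[:,:,::-1]
r=lambda i,f:cv2.resize(i,None,fx=f,fy=f,interpolation=cv2.INTER_CUBIC)
cv2.imwrite('pics/p11.png',np.hstack([r(a[215:315,290:390],4),r(b[185:285,235:335],4)]))
plan([635.5,236.4,93],2.9,1,12)
```

```text
meas-cmd [ 1.000e-02  6.000e-02 -7.976e+01] t 19.45
from [454.2 305.2  93. ] yaw 0.01 step mm 16.1 deg 0.24 end [635.48 236.39  93.  ] 2.9
[[[-0.0057,0.0151,0.0],[0.0,0.0,-0.0042],1],[[-0.0058,0.0151,0.0],[0.0,0.0,-0.0042],1],[[-0.0059,0.015,0.0],[0.0,0.0,-0.0042],1],[[-0.0059,0.0151,0.0],[0.0,0.0,-0.0042],1],[[-0.006,0.015,0.0],[0.0,0.0,-0.0042],1],[[-0.0061,0.015,0.0],[0.0,0.0,-0.0042],1],[[-0.0061,0.0149,0.0],[0.0,0.0,-0.0042],1],[[-0.0062,0.015,0.0],[0.0,0.0,-0.0042],1],[[-0.0062,0.0149,0.0],[0.0,0.0,-0.0042],1],[[-0.0063,0.0148,0.0],[0.0,0.0,-0.0042],1],[[-0.0064,0.0149,0.0],[0.0,0.0,-0.0042],1],[[-0.0064,0.0148,0.0],[0.0,0.0,-0.0042],1]]
```

View pics/p11.png

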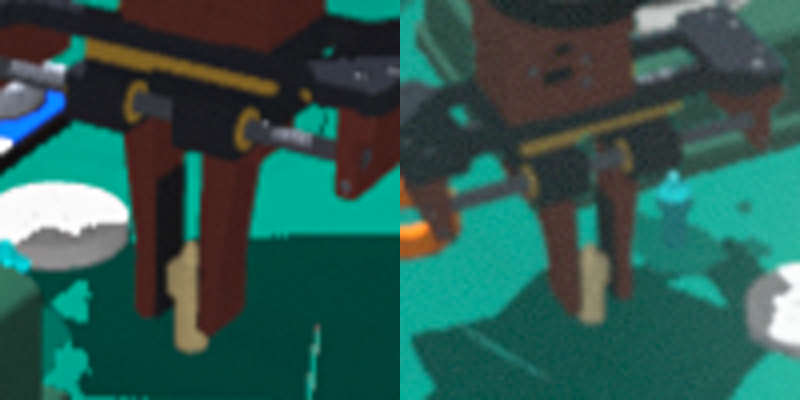

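Call:
carry_out --rows '[[[0, 0, -0.01], [0, 0, 0], 1], [[0, 0, -0.02], [0, 0, 0], 1], [[0, 0, -0.03], [0, 0, 0], 1], [[0, 0, -0.02], [0, 0, 0], 1], [[0, 0, 0], [0, 0, 0], 1]]'

```text
t: 19.87
ee_pos: [456.3, 306.6, 97.3]
orientation: [2.22, 2.221, 0.01]
ft_force: [0.4, -0.0, -0.3]
width: 16.7
```

Call:
carry_out --rows '[[[-0.0057, 0.0151, 0.0], [0.0, 0.0, -0.0042], 1], [[-0.0058, 0.0151, 0.0], [0.0, 0.0, -0.0042], 1], [[-0.0059, 0.015, 0.0], [0.0, 0.0, -0.0042], 1], [[-0.0059, 0.0151, 0.0], [0.0, 0.0, -0.0042], 1], [[-0.006, 0.015, 0.0], [0.0, 0.0, -0.0042], 1], [[-0.0061, 0.015, 0.0], [0.0, 0.0, -0.0042], 1], [[-0.0061, 0.0149, 0.0], [0.0, 0.0, -0.0042], 1], [[-0.0062, 0.015, 0.0], [0.0, 0.0, -0.0042], 1], [[-0.0062, 0.0149, 0.0], [0.0, 0.0, -0.0042], 1], [[-0.0063, 0.0148, 0.0], [0.0, 0.0, -0.0042], 1], [[-0.0064, 0.0149, 0.0], [0.0, 0.0, -0.0042], 1], [[-0.0064, 0.0148, 0.0], [0.0, 0.0, -0.0042], 1]]'

```text
t: 20.87
ee_pos: [635.9, 235.7, 92.4]
orientation: [-2.163, -2.277, 0.002]
ft_force: [-0.4, -0.6, -0.1]
width: 16.9
```

Call:
carry_out --rows '[[[0, 0, 0.02], [0, 0, 0], 1], [[0, 0, 0.02], [0, 0, 0], 1], [[0, 0, 0.01], [0, 0, 0], 1], [[0, 0, 0], [0, 0, 0], 1], [[0, 0, 0], [0, 0, 0], 1], [[0, 0, 0], [0, 0, 0], 1], [[0, 0, 0], [0, 0, 0], 1], [[0, 0, 0], [0, 0, 0], 1], [[0, 0, 0], [0, 0, 0], 1]]'

```text
t: 21.62
ee_pos: [635.9, 236.7, 44.0]
orientation: [2.163, 2.277, 0.002]
ft_force: [0.0, -0.1, -0.4]
width: 16.6
```

Run:
```python
from h import *
o=readout.get_obs();print(o['ee_pos'],o['orientation'],o['width'])
w=imaging.get_image('wrist')[:,:,::-1]
a=imaging.get_image('scene')[:,:,::-1];b=imaging.get_image('side')[:,:,::-1]
r=lambda i,f:cv2.resize(i,None,fx=f,fy=f,interpolation=cv2.INTER_CUBIC)
cv2.imwrite('pics/w12.png',w)
cv2.imwrite('pics/p12.png',np.hstack([r(a[190:290,220:320],4),r(b[190:290,320:420],4)]))
c=cam('scene');s=cam('side');print(proj(c,[635.5,236.3,8]),proj(s,[635.5,236.3,8]))
```

```text
[635.87534559 236.72816953  44.03897413] [2.16343872e+00 2.27707135e+00 2.02805243e-03] 16.62541515932557
[265.69466271 252.0654167 ] [380.78280641 254.01674245]
```

View pics/p12.png

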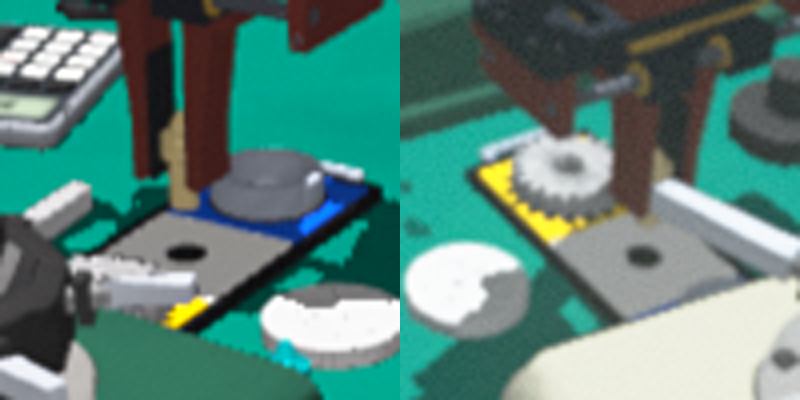

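View pics/w12.png

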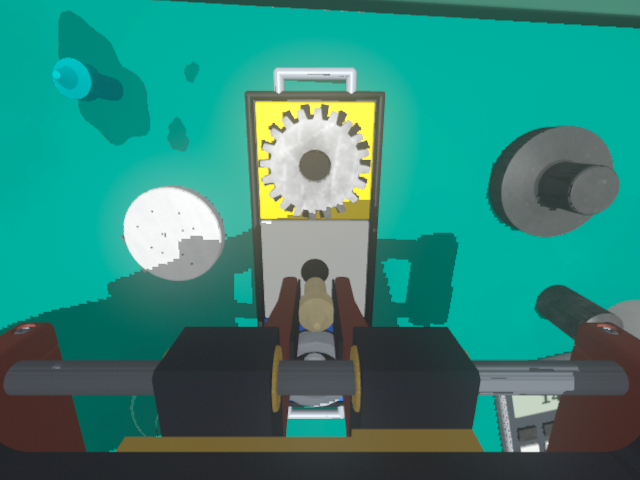

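Call:
carry_out --rows '[[[0, 0, 0.006], [0, 0, 0], 1], [[0, 0, 0.006], [0, 0, 0], 1], [[0, 0, 0.005], [0, 0, 0], 1], [[0, 0, 0.003], [0, 0, 0], 1], [[0, 0, 0.001], [0, 0, 0], 1], [[0, 0, 0], [0, 0, 0], 1], [[0, 0, 0], [0, 0, 0], 1], [[0, 0, 0], [0, 0, 0], 1], [[0, 0, 0], [0, 0, 0], 1]]'

```text
t: 22.52
ee_pos: [635.6, 236.5, 22.3]
orientation: [2.164, 2.277, 0.001]
ft_force: [0.4, -0.0, 0.6]
width: 16.6
```

Call:
carry_out --rows '[[[0, 0, 0.0005], [0, 0, 0], 1], [[0, 0, 0], [0, 0, 0], 1], [[0, 0, 0], [0, 0, 0], 1], [[0, 0, 0], [0, 0, 0], 1]]'

```text
t: 22.85
ee_pos: [635.4, 236.5, 21.6]
orientation: [2.164, 2.277, 0.0]
ft_force: [0.9, -0.2, -0.8]
width: 16.5
```

Call:
carry_out --rows '[[[0, 0, 0.0005], [0, 0, 0], 1], [[0, 0, 0], [0, 0, 0], 1], [[0, 0, 0], [0, 0, 0], 1], [[0, 0, 0], [0, 0, 0], 1]]'

```text
t: 23.18
ee_pos: [635.4, 236.5, 21.1]
orientation: [2.164, 2.277, 0.0]
ft_force: [-1.3, -0.1, 0.2]
width: 17.0
```

Call:
carry_out --rows '[[[0, 0, 0.0004], [0, 0, 0], 1], [[0, 0, 0], [0, 0, 0], 1], [[0, 0, 0], [0, 0, 0], 1], [[0, 0, 0], [0, 0, 0], 1]]'

```text
t: 23.52
ee_pos: [635.6, 236.5, 21.0]
orientation: [2.164, 2.277, 0.0]
ft_force: [-0.8, -1.2, 3.5]
width: 16.6
```

Run:
```python
from h import *
a=imaging.get_image('scene')[:,:,::-1];w=imaging.get_image('wrist')[:,:,::-1]
r=lambda i,f:cv2.resize(i,None,fx=f,fy=f,interpolation=cv2.INTER_CUBIC)
cv2.imwrite('pics/p13.png',np.hstack([r(a[190:290,220:320],4),r(w[250:350,265:365],4)]))
print(readout.get_obs()['ft_force'])
```

```text
[-1.42906648 -0.78724819  3.61793119]
```

View pics/p13.png

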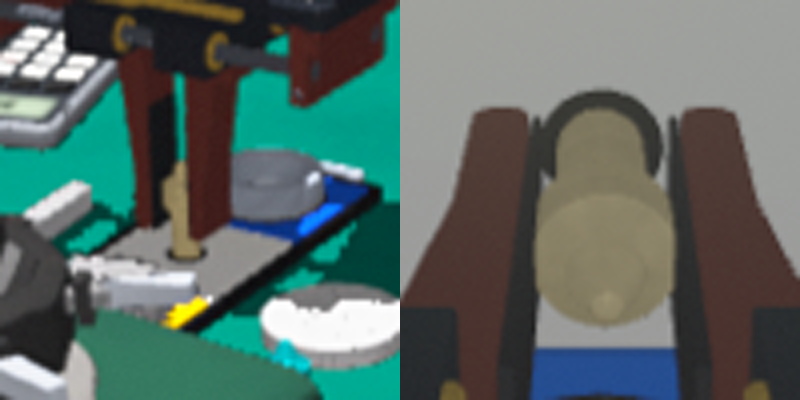

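Call:
carry_out --rows '[[[0, 0, 0], [0, 0, 0], 0.76], [[0, 0, 0], [0, 0, 0], 0.7], [[0, 0, 0], [0, 0, 0], 0.65], [[0, 0, 0], [0, 0, 0], 0.6], [[0, 0, 0], [0, 0, 0], 0.55], [[0, 0, 0], [0, 0, 0], 0.5], [[0, 0, 0], [0, 0, 0], 0.5], [[0, 0, -0.006], [0, 0, 0], 0.5], [[0, 0, -0.012], [0, 0, 0], 0.5], [[0, 0, -0.02], [0, 0, 0], 0.5], [[0, 0, -0.025], [0, 0, 0], 0.5], [[0, 0, -0.025], [0, 0, 0], 0.5]]'

```text
t: 24.62
ee_pos: [635.3, 236.4, 110.4]
orientation: [-2.164, -2.277, 0.0]
ft_force: [1.4, -0.2, 0.3]
width: 44.2
```

Call:
carry_out --rows '[[[0, 0, -0.02], [0, 0, 0], 0.5], [[0, -0.02, -0.01], [0, 0, 0], 0.5], [[0, -0.025, 0], [0, 0, 0], 0.5], [[0, -0.025, 0], [0, 0, 0], 0.5], [[-0.01, -0.025, 0], [0, 0, 0], 0.5], [[-0.01, -0.025, 0], [0, 0, 0], 0.5], [[-0.01, -0.025, 0], [0, 0, 0], 0.5], [[-0.01, -0.025, 0], [0, 0, 0], 0.5], [[0, 0, 0], [0, 0, 0], 0.5], [[0, 0, 0], [0, 0, 0], 0.5], [[0, 0, 0], [0, 0, 0], 0.5]]'

```text
t: 25.53
ee_pos: [469.2, 188.4, 139.9]
orientation: [2.163, 2.276, 0.004]
ft_force: [0.0, 0.4, 0.1]
width: 43.9
```

Run:
```python
from h import *
o=readout.get_obs();print(o['t'],o['ee_pos'],o['ft_force'])
np.save('pics/w14.npy',np.r_[o['ee_pos'],o['orientation']])
w=imaging.get_image('wrist')[:,:,::-1];cv2.imwrite('pics/w14.png',w)
a=imaging.get_image('scene')[:,:,::-1];b=imaging.get_image('side')[:,:,::-1]
r=lambda i,f:cv2.resize(i,None,fx=f,fy=f,interpolation=cv2.INTER_CUBIC)
cv2.imwrite('pics/p14.png',np.hstack([r(a[190:290,220:350],3),r(b[190:290,320:420],3)]))
```

```text
25.5333 [469.2102603  188.40702808 139.89796816] [0.03659613 0.40455598 0.09997669]
```

View pics/w14.png

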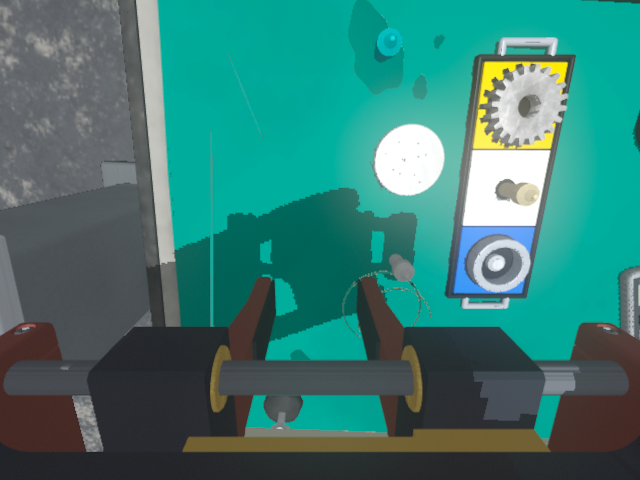

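View pics/p14.png

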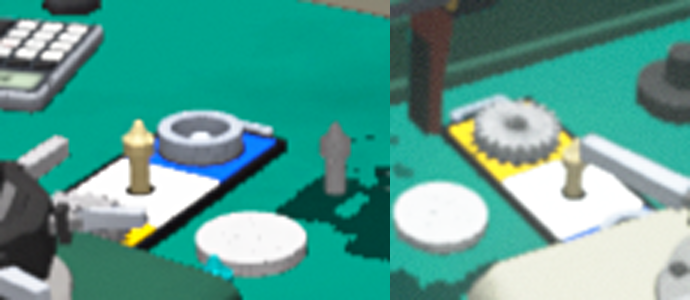

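Run:
```python
from h import *
v=np.load('pics/w14.npy'); w=cam('wrist',dict(ee_pos=v[:3],orientation=v[3:]))
im=cv2.imread('pics/w14.png')
g=lambda n,p,z:print(n,plane(w,*p,z).round(1))
g('gear',(525,105),19); g('stub',(496,263),16.5);g('ring top',(500,263),23)
g('brass collar',(526,194.5),44);g('brass tip (44+8)',(530,194.5),52)
g('steel',(402,267),35);g('block',(409,159.5),8)
cv2.imwrite('pics/w14c.png',cv2.resize(im[40:310,440:590],(444,600),interpolation=cv2.INTER_CUBIC))
```

```text
gear [630.5 304.   19. ]
stub [636.8 169.7  16.5]
ring top [636.4 172.1  23. ]
brass collar [631.8 236.7  44. ]
brass tip (44+8) [629.6 237.9  52. ]
steel [545.5 168.4  35. ]
block [547.2 257.1   8. ]
```

View pics/w14c.png

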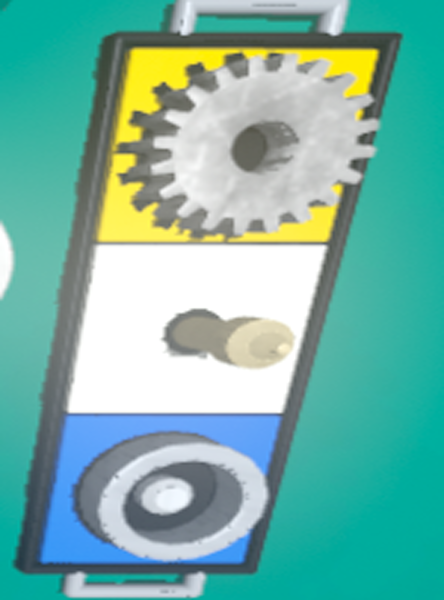

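```bash
python3 -c "
from workcell import close_job
print(close_job())"
```

```text
the job is handed in; nothing more can be done
None
```

I packed the tray and handed the job in at about 26 s of robot time. In order, the gear went flat on the yellow pad, the bearing ring flat on the blue pad round the stub, and the brass indenter point up on the white pad.

- **Final pictures:** all three cameras show each part on its footprint. The side and scene views show the indenter upright, and the wrist view shows the stub inside the ring's bore. The arm was clear of everything.
- **Look-alikes:** the steel indenter, the round block, the turquoise indenter and the orange ring were not touched. The turquoise indenter and the block look unmoved in the last wrist picture. The orange ring was outside it and was last seen in place earlier.
- **Forces:** force readings stayed under 7 N wherever I saw them.
- **Disagreements:** the last wrist measurement was rough because it was hand-picked pixels seen at a slant.

  | Part | Last reading compared with the target or first reading |
  |---|---|
  | Gear | within 1.5 mm of its target |
  | Ring | about 4 mm from its target |
  | Brass indenter | 4–6 mm from its target |
  | Steel indenter | about 6 mm from its first reading |

  I put these down to picking pixels on the parts' sides. The closer pictures taken while placing showed the indenter and ring centred, and the steel indenter was never approached. I did not re-measure to confirm this.

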